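Put the singles deck back together

ROBOT

A 6-joint arm with a two-finger parallel gripper is mounted at the origin on the work surface. World frame = base frame: x ahead of the robot, y to its left, z up, the work surface at z = 0. Lengths are in mm, angles in rad, forces in N, time in s.
With the tool pointing down it reaches from about 225 to 725 mm from the base axis. Payload 3.1 kg.
Tool frame: the origin (TCP) lies on the centre line of the jaws, within the pads' length; the fingertips stand 19 mm ahead of it and the grasp point (between the pads) is the TCP; y points along the fingers, z is the direction in which the jaws open and shut, and the axes are right-handed (so a half turn about y gives the same grasp; the last joint's range is limited). The gripper opens to 85 mm and grips with 20 to 120 N. Pads are 22 mm wide; open, the fingers measure 114 mm over their backs; the gripper's body (76 mm by 85 mm) begins 54 mm behind the grasp point. The pads swing forward as they close: fully open they stand 13 mm farther back than shut.
Start: joints at [-1.459, 0.048, 0.099, 1.622, 0, 1.443], TCP at [124.677, -509.974, 250.312] pointing down, gripper open.
Joint ranges: [-2.91, 2.91], [-0.99, 1.94], [-1.21, 1.42], [-2.12, 2.29], [-1.49, 1.47], [-3.14, 3.14]. Speed limits (rad/s): [2.79, 2.79, 3.14, 3.14, 3.14, 3.14].

INTERFACE

Orientations are given as a unit quaternion [w, x, y, z].
In Python, from rig import * gives the robot as it stands.
- The arm moves only by the tool apply_moves, never from a script. Its argument "series" is a list of rows, each a list of 2 entries, a list of its own where there are three numbers: the shift along the tool's x, y, z normalised to -1 to 1, where 1 is 20 mm, then the turn, a rotation vector about the tool's x, y, z normalised to -1 to 1, where 1 is 0.1 rad. In form: [[[dx, dy, dz], [wx, wy, wz]], ...]. A call has 1 to 12 rows; each row shifts and turns the commanded pose from where the row before left it, along the tool's axes as they then stand; what a row does not reach is not made up. A row lasts 1/8 s, in which the tool goes at most 62.5 mm and 10.7 degrees, less where a joint would pass 70% of its speed; a pose out of reach is approached as far as the arm can. A call with a number of a shift or a turn outside -1 to 1 is refused whole. A call with a gripper value outside its range is refused whole. "gripper" is the finger opening in mm, from 0 to 85.4, set as the call begins (left out, the last holds). The fingers move at their own pace and stop on an object; "grip_force" is the grip in N (left out, the last holds). Time passes only in rows, so rows that do not move let the fingers close. It gives the time, the measured TCP pose, the force and the opening at its end, in the units of the state.
- get_obs(): the state, without advancing time (a new reading comes with each control period).
- camera(name): name is "side" or "top" or "wrist"; returns a dict with "img" (480x640x3 uint8, blue, green, red), "vertical_fov" (degrees; the focal length in pixels is half the picture's height over the tangent of half this angle, whatever the lens; pixels are square), "cx", "cy" (the principal point, pixels), "distortion" ([k1, k2, p1, p2, k3] as OpenCV has them; the pictures are not rectified), "camera_from_world" (4x4, takes a point from world to camera coordinates). Camera axes: x right, y down, z forward; pixel columns grow to the right and rows downward; lengths in mm; the calibration is good to about 2 mm. A picture is of the moment at which its call begins. There is no depth.
- hand_in(): hands the job in, once; it reports no verdict.
The state is a dict: "t": time; "q": joint angles; "qvel": joint speeds; "tau": joint torques, N m; "position": TCP position; "ee_rot": TCP orientation; "ft_force": force on the tool from outside, world axes, zero at the start; "torque": the same for the moment, N m; "gripper_width": finger opening in mm.
Only numpy, scipy, OpenCV 4.12 (cv2) and the standard library are available. Lean on these libraries where they do the work, as an engineer would, in place of code of your own. Each camera call takes 0.05 s, during which the arm holds its last target.

TASK

The shop's small record player has been serviced and its parts lie on the cork mat: put it back together. Seat the inner platter on the bearing, then lower the main platter over it until it sits level on the inner platter, then set the record weight down over the spindle; the adapter for singles goes in its round well in the corner of the deck. Keep clear of the tonearm and leave the screwdriver, the oil bottle and the cassette where they lie.

Things in the scene. Friction and masses are not known exactly. Their poses are not given: they have to be found in the camera images.
- bearing: Brass bearing on the fixed deck. Origin: on its axis, level with the deck's grey top (55 mm above the table); z up, x to the deck's back, y to its left. Flange 60 mm across, 4 mm high; steel post 14 mm across up to z = 20 mm, tapered at the tip. Idler wheel and motor shaft beside it (near x = 61 mm) end at z = 12 mm. Deck top: x -145 to 145, y -225 to 135 mm.
- well: Round well for the adapter in the deck's front left corner: hole 44 mm across, 5 mm deep in the deck's top, at x = -113, y = 103 mm of the bearing. Origin: centre of its floor, z up. The fitted main platter's edge is 43 mm from the well's centre, its top 33 mm above the well's floor.
- tonearm: Tonearm, fixed, parked along the deck's right side, up to 58 mm above the deck's top. Origin: foot of its rest, level with the deck's top. The arm runs from 85 mm in front of the rest to 150 mm behind it (pivot pillar 100 mm behind), 35 mm or more from the fitted main platter. Not to be knocked.
- inner_platter: Inner platter, flat: black disc 96 mm across, 12 mm thick. On top a brass boss 26 mm across to hold it by (z = 12 to 22.5 mm, straight to 19.5) and the spindle, 7.2 mm across, up to z = 41 mm. Below, an 18 mm hole, 19 mm deep, for the bearing's post. Origin: centre of underside, z up; 0.15 to 0.3 kg. Seated it rests on the flange, origin 4 mm above the bearing's.
- platter: Main platter, flat: aluminium ring 220 mm across (inside 160), 22 mm high, with a bar 52 mm wide along its x axis, at z = 10 to 22 mm, leaving two D-shaped windows. Hold the bar, a finger in each window, tips not below its underside. Its 31 mm centre hole fits over the boss. Origin: centre of ring's underside, z up; 0.4 to 0.75 kg. Seated at any turn, origin 6 mm above the bearing's.
- record_weight: Record weight: steel puck 46 mm high; foot 64 mm across up to z = 20 mm, knob 48 mm across at z = 27 to 44 mm to hold it by. A hole 11.6 mm across, 18 mm deep, in its underside goes over the spindle. Origin: centre of underside, z up; 0.25 to 0.45 kg. Seated on the main platter's bar, origin 28 mm above the bearing's; the spindle stands 17 mm above the bar.
- adapter: Adapter for singles: plain aluminium puck 38 mm across, 18 mm high (straight to 15 mm, then chamfered). Origin: centre of underside, z up; about 0.05 kg. In the well its underside lies on the well's floor and it stands 13 mm proud of the deck.
- screwdriver: Screwdriver with a grey handle, 150 mm long, 25 mm thick or less, lying on the mat. To be left alone.
- oiler: White oil bottle with a black cap, 28 mm across, 75 mm high, standing on the mat. Origin: centre of its foot. To be left alone.
- cassette: Grey compact cassette, 64 by 100 by 12 mm, lying on the mat. To be left alone. (The cork mat is 3 mm thick, 460 mm in x by 380 mm in y.)
Not all that is in view belongs to the job. Of the things like the adapter, leave any that is blue, green or purple; of the rest the smaller one is meant.

How it is judged (in metres and radians):
On the way, in this order (a step that is already met when the one before it is completed fails the run):
1. the inner platter is seated on the bearing (horizontal distance between inner_platter and bearing below 0.004 m and angle between inner_platter's own z axis and vertical below 0.05 rad and z of inner_platter in the frame of bearing between 0.0015 and 0.0065 m), for 0.2 s.
2. the main platter is seated level on the inner platter (all of step 1 and horizontal distance between platter and inner_platter below 0.005 m and angle between platter's own z axis and vertical below 0.05 rad and z of platter in the frame of bearing between 0.0035 and 0.0085 m), for 0.2 s.
3. the record weight is down over the spindle on the main platter (all of step 2 and horizontal distance between record_weight and inner_platter below 0.005 m and angle between record_weight's own z axis and vertical below 0.05 rad and z of record_weight in the frame of bearing between 0.025 and 0.031 m), for 0.2 s.
At the end, for the whole second after the job is handed in: Inner platter on the bearing (within 4 mm of its axis), main platter on it (5 mm), record weight on that over the spindle (5 mm), adapter in its well (6 mm); heights within 2.5 mm (weight 3), all level, released and at rest (all of step 3 and horizontal distance between adapter and well below 0.006 m and angle between adapter's own z axis and vertical below 0.1 rad and z of adapter in the frame of well between -0.0025 and 0.0025 m and linear speed of each of inner_platter, platter, record_weight, adapter below 0.01 m/s); the robot touches nothing.
It fails at once if the tonearm was knocked (over 2 N) (contact force between tonearm and anything else above 2 N).
It fails at once if the screwdriver was moved more than 25 mm (distance of screwdriver from where it was at the start of the episode above 0.025 m).
It fails at once if the oil bottle was moved more than 25 mm (distance of oiler from where it was at the start of the episode above 0.025 m).
It fails at once if the cassette was moved more than 25 mm (distance of cassette from where it was at the start of the episode above 0.025 m).
It also fails if it takes over 136 s, if anything falls off the work surface, if the arm or the gripper's body presses on something with over 40 N, if the wrist force passes 120 N, or if a joint passes its speed limit or range.

## Working session

There is one attempt and no reset: what is moved stays moved. The work goes in short steps, Python scripts to look and compute and a tool call to move; the robot and the scene stay as the last step left them, time stands still between calls to the robot, and variables do not carry over. Pictures are saved under pics/ and viewed, and the job is handed in when it is done.

Besides the shell and the picture viewer there is one more tool, called as a command line: name --argument value ..., lists and objects as JSON in quotes. apply_moves: Moves the arm, as the interface text tells. Scaled input: -1 to 1 covers 20 mm each way for a shift and 0.1 rad each way for a turn. Its arguments: {"type":"object","properties":{"series":{"type":"array","items":{"type":"array"}},"gripper":{"type":"number"},"grip_force":{"type":"number"}},"required":["series"]}

```bash
mkdir -p pics; ls; python3 - <<'E'
from rig import *
import cv2
o=get_obs();print(o)
for n in("top","side","wrist"):
    c=camera(n);cv2.imwrite(f"pics/{n}0.png",c["img"]);print(n,c["vertical_fov"],c["cx"],c["cy"],c["distortion"],c["camera_from_world"])
E
```

```text
pics
{'t': 0.0, 'q': array([-1.45874806e+00,  4.87336372e-02,  9.75463529e-02,  1.62201563e+00,
       -3.65223702e-05,  1.44299486e+00]), 'qvel': array([ 0.00018   , -0.00104001, -0.00147656, -0.00195274, -0.00093993,
       -0.00041633]), 'tau': array([-1.92522297e-03, -3.38786960e+01,  3.20012283e+01,  2.04205391e-02,
       -7.75052513e-05,  1.12369318e-05]), 'position': array([ 124.62692761, -509.38394808,  249.10022251]), 'ee_rot': array([ 0.08459031, -0.08460273,  0.7028785 , -0.70117663]), 'ft_force': array([-0.58434554, -0.46607756,  0.5698923 ]), 'torque': array([-0.03548261, -0.04612963,  0.02331078]), 'gripper_width': 85.58883994205365}
top 42.551943022985355 320.5641058826833 241.80413840766892 [-0.04364889  0.          0.          0.          0.        ] [[-6.80158441e-03 -9.99928884e-01  9.79618189e-03 -5.26124899e+01]
 [-9.89829561e-01  5.34018255e-03 -1.42158092e-01  4.43076912e+02]
 [ 1.42095669e-01 -1.06634507e-02 -9.89795490e-01  1.46002413e+03]
 [ 0.00000000e+00  0.00000000e+00  0.00000000e+00  1.00000000e+00]]
side 48.62659694278746 324.0688840139898 237.34654755279195 [-0.13691505  0.          0.          0.          0.        ] [[ 9.99693956e-01 -1.43360274e-02  2.01611716e-02 -4.44424359e+02]
 [ 5.52824326e-03 -6.64901349e-01 -7.46910727e-01  8.41160201e+00]
 [ 2.41129228e-02  7.46793596e-01 -6.64618607e-01  1.42483247e+03]
 [ 0.00000000e+00  0.00000000e+00  0.00000000e+00  1.00000000e+00]]
wrist 71.01465766351821 318.6318296363121 238.24133976077744 [-0.05929326  0.          0.          0.          0.        ] [[ 2.37578814e-01 -9.71367055e-01 -1.53354411e-03 -5.24249562e+02]
 [-9.24762133e-01 -2.26662681e-01  3.05677978e-01 -4.02549318e+01]
 [-2.97273115e-01 -7.12044480e-02 -9.52133720e-01  3.78764421e+02]
 [ 0.00000000e+00  0.00000000e+00  0.00000000e+00  1.00000000e+00]]
```

View pics/top0.png

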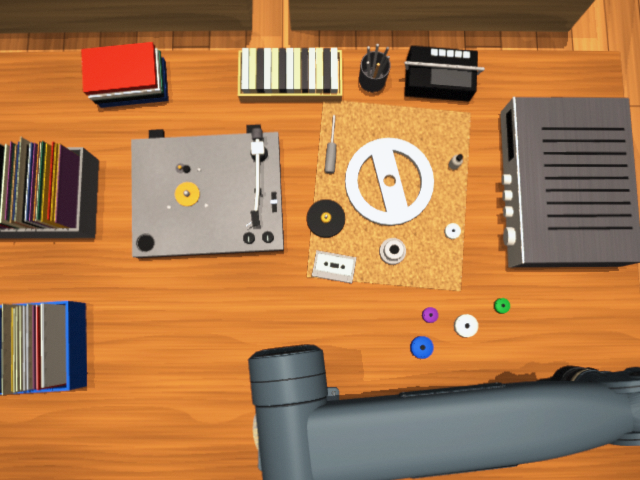

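View pics/side0.png

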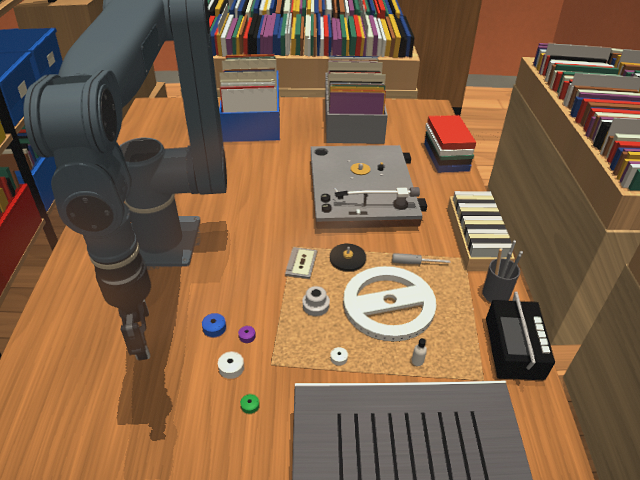

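View pics/wrist0.png

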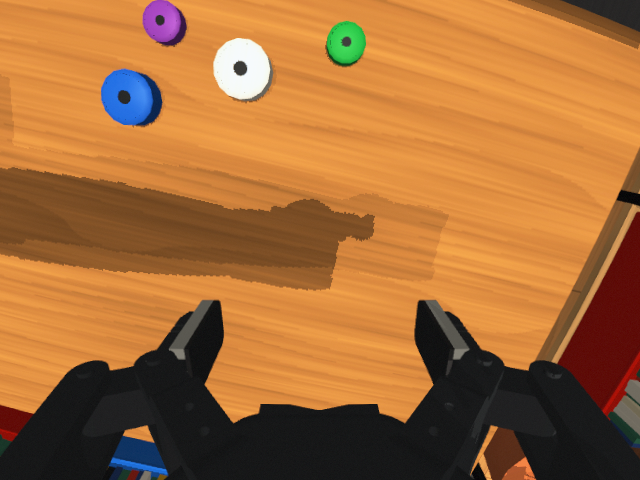

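```bash
cat > h.py <<'E'
from rig import *
import cv2, numpy as np
def K(c):
    f=240/np.tan(np.radians(c["vertical_fov"]/2))
    return np.array([[f,0,c["cx"]],[0,f,c["cy"]],[0,0,1.]])
def proj(c,P):
    M=np.array(c["camera_from_world"]);P=np.atleast_2d(np.array(P,float))
    return cv2.projectPoints(P,cv2.Rodrigues(M[:3,:3])[0],M[:3,3].copy(),K(c),np.array(c["distortion"],float))[0].reshape(-1,2)
def ray(c,uv):
    M=np.array(c["camera_from_world"])
    n=cv2.undistortPoints(np.array(uv,float).reshape(-1,1,2),K(c),np.array(c["distortion"],float)).reshape(-1,2)
    d=np.c_[n,np.ones(len(n))]@M[:3,:3]
    return -M[:3,:3].T@M[:3,3],d
def onz(c,uv,z):
    o,d=ray(c,uv); return o+d*((z-o[2])/d[:,2])[:,None]
def cam(n,save=None):
    c=camera(n)
    if save: cv2.imwrite(f"pics/{save}.png",c["img"])
    return c
def crop(img,x0,y0,x1,y1,s,name):
    cv2.imwrite(f"pics/{name}.png",cv2.resize(img[y0:y1,x0:x1],None,fx=s,fy=s,interpolation=cv2.INTER_CUBIC))
E
python3 - <<'E'
from h import *
import pickle
t=cam("top");s=cam("side")
pickle.dump((t,s),open("c0.pkl","wb"))
crop(t["img"],305,95,475,295,3,"t_mat");crop(t["img"],125,120,295,265,4,"t_deck")
crop(s["img"],270,230,490,380,3.6,"s_mat");crop(s["img"],300,135,440,235,5,"s_deck")
E
```

```text
(no output)
```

View pics/t_mat.png

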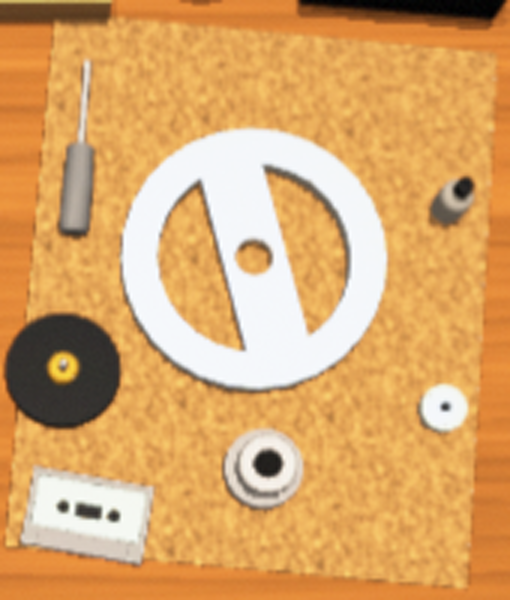

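View pics/t_deck.png

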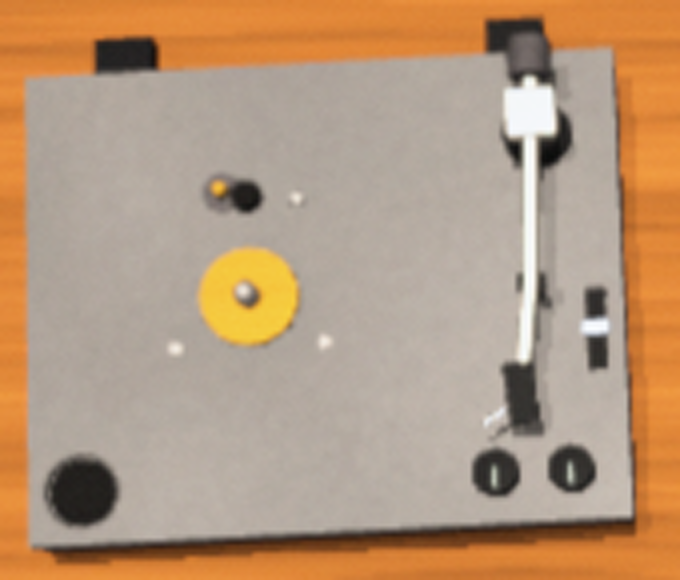

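View pics/s_mat.png

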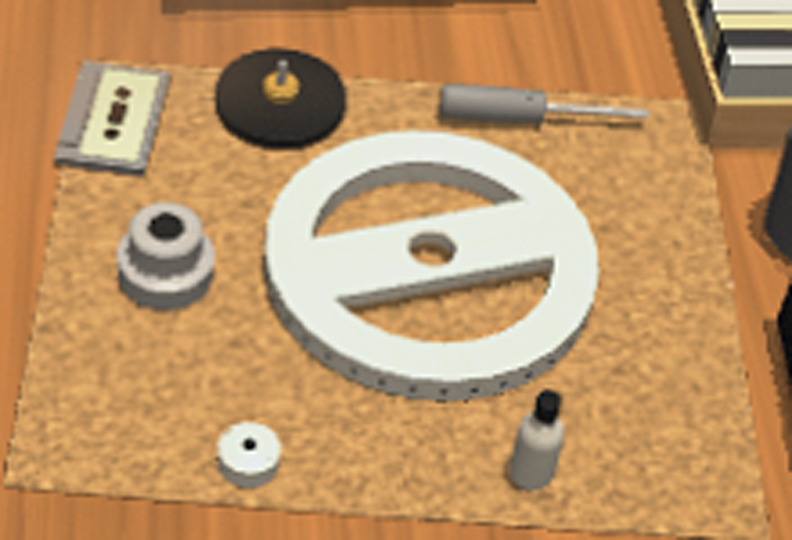

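View pics/s_deck.png

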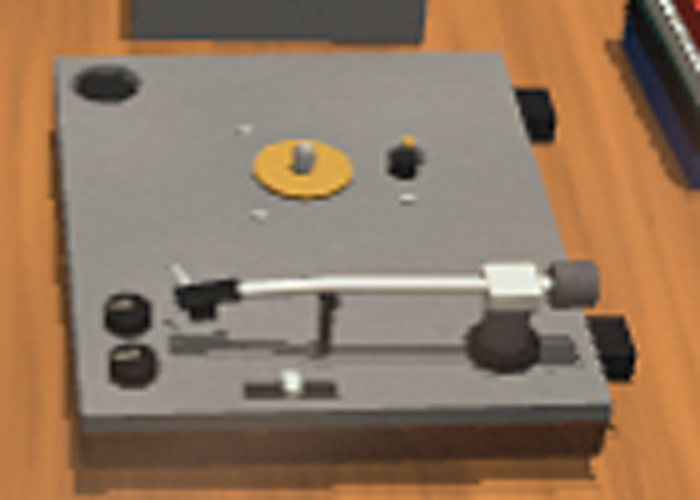

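```bash
cat >> h.py <<'E'
def circ(P):
    A=np.c_[2*P[:,:2],np.ones(len(P))];b=(P[:,:2]**2).sum(1)
    x=np.linalg.lstsq(A,b,rcond=None)[0];r=np.sqrt(x[2]+x[0]**2+x[1]**2)
    return x[0],x[1],r
def blobs(c,mask,z,box,amin=20,name=""):
    m=np.zeros_like(mask);x0,y0,x1,y1=box;m[y0:y1,x0:x1]=mask[y0:y1,x0:x1]
    cs,_=cv2.findContours(m,cv2.RETR_CCOMP,cv2.CHAIN_APPROX_NONE)
    for k in cs:
        if len(k)<12: continue
        mm=np.zeros_like(mask);cv2.drawContours(mm,[k],-1,255,-1)
        M=cv2.moments(mm,True)
        if M["m00"]<amin: continue
        u=[M["m10"]/M["m00"],M["m01"]/M["m00"]]
        P=onz(c,k.reshape(-1,2),z); print(name,"area",M["m00"],"px",np.round(u,2),"cent",np.round(onz(c,[u],z)[0,:2],1),"circ",np.round(circ(P),1))
E
python3 - <<'E'
from h import *
import pickle
t,s=pickle.load(open("c0.pkl","rb"))
for c,n,bx in((t,"top",dict(br=(160,165,215,215),well=(130,228,165,255),inn=(300,195,350,240),boss=(315,205,337,230),pl=(340,130,440,230),w=(378,235,410,268),ad=(440,218,468,245))),
           (s,"side",dict(br=(345,155,375,182),well=(310,145,332,158),inn=(325,240,370,275),boss=(336,244,360,262),pl=(340,260,440,345),w=(300,282,332,318),ad=(328,345,350,368)))):
    im=c["img"].astype(int);hsv=cv2.cvtColor(c["img"],cv2.COLOR_BGR2HSV);H,S,V=[hsv[...,i].astype(int) for i in range(3)]
    u8=lambda m:(m*255).astype(np.uint8)
    blobs(c,u8((S>140)&(V>140)),59,bx["br"],name=n+" bearing")
    blobs(c,u8(V<75),55,bx["well"],name=n+" well")
    blobs(c,u8(V<90),15,bx["inn"],200,name=n+" inner")
    blobs(c,u8((S>140)&(V>130)),3+20,bx["boss"],name=n+" boss")
    blobs(c,u8((S<60)&(V>205)),25,bx["pl"],30,name=n+" platter")
    blobs(c,u8((V<70)),47,bx["w"],10,name=n+" weighthole")
    blobs(c,u8((S<60)&(V>130)),23,bx["w"],30,name=n+" weight")
    blobs(c,u8((S<60)&(V>200)),20,bx["ad"],name=n+" adapter")
E
```

```text
top bearing area 460.0 px [186.86 193.73] cent [557.3 265.6] circ [557.4 265.6  28.3]
top bearing area 50.0 px [186.1  192.82] cent [559.6 267.5] circ [559.5 267.6   8.8]
top well area 204.0 px [145.43 242.62] cent [439.7 362.5] circ [439.7 362.5  18.3]
top inner area 1118.0 px [325.52 218.34] cent [503.5 -68.1] circ [503.7 -68.1  45.7]
top boss area 86.0 px [325.58 217.  ] cent [505.3 -68.1] circ [505.4 -68.1  11.9]
top platter area 5979.0 px [389.22 180.5 ] cent [ 596.  -226.2] circ [ 597.2 -226.4  108.3]
top platter area 158.0 px [389.23 180.15] cent [ 596.8 -226.2] circ [ 596.9 -226.2   16.7]
top platter area 1074.0 px [370.63 184.75] cent [ 585.3 -179.9] circ [ 587.1 -189.8   51.9]
top platter area 1052.0 px [408.16 175.64] cent [ 608.1 -273.5] circ [ 607.4 -263.6   51.7]
top weighthole area 49.0 px [393.84 249.  ] cent [ 422.2 -230.6] circ [ 422.2 -230.6    8.5]
top weight area 528.0 px [392.39 250.71] cent [ 421.2 -230.1] circ [ 421.3 -230.1   30.6]
top weight area 96.0 px [393.98 249.05] cent [ 425.2 -234.1] circ [ 425.2 -234.1   12.5]
top adapter area 178.0 px [452.72 230.36
[... 691 characters left out ...]
66 298.55] cent [ 596.  -228.3] circ [ 595.9 -228.2   17.2]
side platter area 843.0 px [382.84 284.15] cent [ 584.2 -181.6] circ [ 587.5 -190.2   51.5]
side weighthole area 44.0 px [315.66 292.57] cent [ 420.8 -229.6] circ [ 420.8 -229.5    8.8]
side weight area 506.0 px [315.59 298.97] cent [ 420.8 -228.1] circ [ 420.8 -226.9   34. ]
side weight area 160.0 px [314.97 301.94] cent [ 419.4 -237.4] circ [ 419.8 -230.8   20.8]
side weight area 89.0 px [315.7  292.69] cent [ 421.1 -208.1] circ [ 421.1 -207.9   13.7]
side adapter area 189.0 px [338.84 353.84] cent [ 470.5 -383.3] circ [ 470.5 -383.1   17.4]
side adapter area 27.0 px [338.52 352.89] cent [ 469.9 -380.8] circ [ 469.9 -380.6    6. ]
```

```bash
python3 - <<'E'
from h import *
from scipy.spatial.transform import Rotation as Ro
o=get_obs();q=o["ee_rot"];R=Ro.from_quat([*q[1:],q[0]]).as_matrix();print(R.round(3),o["t"])
c=cam("wrist");M=np.array(c["camera_from_world"]);C=-M[:3,:3].T@M[:3,3]
print("cam pos tool",R.T@(C-o["position"]));print("cam axes in tool",(M[:3,:3]@R).round(3))
# tip: visible inner edges
for dy in (-13,0,10,19):
  for dz in(-42.7,42.7):
    print(dy,dz,proj(c,o["position"]+R@np.array([0,dy,dz])).round(1), proj(c,o["position"]+R@np.array([11,dy,dz])).round(1), proj(c,o["position"]+R@np.array([-11,dy,dz])).round(1))
crop(c["img"],130,270,520,450,2,"w_f")
E
```

```text
[[-0.971 -0.     0.237]
 [-0.237  0.001 -0.971]
 [-0.    -1.    -0.001]] 0.25
cam pos tool [-7.74908007e+01 -1.22868369e+02  6.55411126e-02]
cam axes in tool [[-0.    -0.001  1.   ]
 [ 0.952 -0.306 -0.   ]
 [ 0.306  0.952  0.001]]
-13 -42.7 [[207.7 342.3]] [[210.8 365.7]] [[204.5 317.4]]
-13 42.7 [[428.8 342.2]] [[425.7 365.6]] [[432.  317.3]]
0 -42.7 [[217.1 324. ]] [[219.7 346. ]] [[214.5 300.8]]
0 42.7 [[419.4 323.9]] [[416.9 345.9]] [[422.1 300.7]]
10 -42.7 [[223.4 311.9]] [[225.6 332.9]] [[221.1 289.8]]
10 42.7 [[413.2 311.8]] [[411.  332.8]] [[415.5 289.8]]
19 -42.7 [[228.4 302.2]] [[230.4 322.3]] [[226.4 281.1]]
19 42.7 [[408.2 302.2]] [[406.2 322.3]] [[410.2 281.1]]
```

View pics/w_f.png

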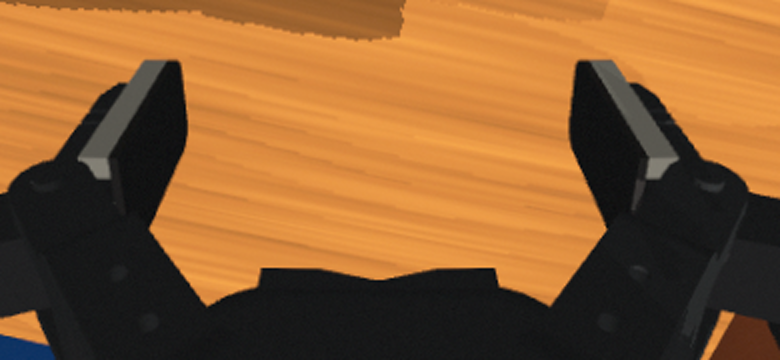

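apply_moves --series '[[[0,0,0],[0,-1,0]],[[0,0,0],[0,-1,0]],[[0,0,0],[0,-1,0]],[[0,0,0],[0,-1,0]],[[0,0,0],[0,-1,0]],[[0,0,0],[0,-1,0]],[[0,0,0],[0,-1,0]],[[0,0,0],[0,-1,0]],[[0,0,0],[0,-1,0]],[[0,0,0],[0,-1,0]],[[0,0,0],[0,-1,0]],[[0,0,0],[0,-1,0]]]' --gripper 60

```text
t: 1.8
position: [124.7, -509.9, 250.2]
ee_rot: [0.467, -0.467, 0.531, -0.531]
ft_force: [-0.2, -1.1, 0.4]
gripper_width: 60.1
```

apply_moves --series '[[[0,0,0],[0,-1,0]],[[0,0,0],[0,-1,0]],[[0,0,0],[0,-1,0]],[[0,0,0],[0,-1,0]],[[0,0,0],[0,-1,0]],[[0,0,0],[0,-1,0]],[[0,0,0],[0,-1,0]],[[0,0,0],[0,-1,0]],[[0,0,0],[0,-1,0]],[[0,0,0],[0,-1,0]],[[0,0,0],[0,-1,0]],[[0,0,0],[0,-1,0]]]'

```text
t: 3.3
position: [124.7, -509.9, 250.2]
ee_rot: [0.685, -0.685, 0.174, -0.174]
ft_force: [0.2, -0.2, -0.4]
gripper_width: 59.8
```

apply_moves --series '[[[0,0,0],[0,-1,0]],[[0,0,0],[0,-1,0]],[[0,0,0],[0,-1,0]],[[0,0,0],[0,-1,0]],[[0,0,0],[0,-1,0]],[[0,0,0],[0,-0.03,0]],[[0,0,0],[0,0,0]]]'

```text
t: 4.18
position: [124.7, -510.0, 250.3]
ee_rot: [0.707, -0.707, 0.0, -0.0]
ft_force: [-0.3, -0.4, -1.1]
gripper_width: 59.7
```

apply_moves --series '[[[0.95,0.1,0.35],[0,0,0]],[[0.95,0.1,0.35],[0,0,0]],[[0.95,0.1,0.35],[0,0,0]],[[0.95,0.1,0.35],[0,0,0]],[[0.95,0.1,0.35],[0,0,0]],[[0.95,0.1,0.35],[0,0,0]],[[0.95,0.1,0.35],[0,0,0]],[[0.95,0.1,0.35],[0,0,0]],[[0.95,0.1,0.35],[0,0,0]],[[0.95,0.1,0.35],[0,0,0]],[[0.95,0.1,0.35],[0,0,0]],[[0.95,0.1,0.35],[0,0,0]]]'

```text
t: 5.68
position: [353.5, -425.4, 226.2]
ee_rot: [-0.707, 0.707, 0.0, -0.0]
ft_force: [-0.0, -0.3, -0.7]
gripper_width: 60.0
```

apply_moves --series '[[[0.95,0.1,0.35],[0,0,0]],[[0.95,0.1,0.35],[0,0,0]],[[0.95,0.1,0.35],[0,0,0]],[[0.95,0.1,0.35],[0,0,0]],[[0.95,0.1,0.35],[0,0,0]],[[0.95,0.1,0.35],[0,0,0]],[[0,0,0],[0,0,0]]]'

```text
t: 6.55
position: [467.8, -382.7, 213.7]
ee_rot: [0.707, -0.707, -0.001, 0.001]
ft_force: [-0.9, -0.8, 1.1]
gripper_width: 60.1
```

```bash
python3 - <<'E'
from h import *
c=cam("wrist","w1");print(get_obs()["position"])
hsv=cv2.cvtColor(c["img"],cv2.COLOR_BGR2HSV)
m=((hsv[...,1]<60)&(hsv[...,2]>200)).astype(np.uint8)*255
blobs(c,m,21,(100,100,540,400),100)
p=proj(c,[471,-381,21]);print(p)
E
```

```text
[ 466.9834419  -383.17336445  213.99524943]
 area 342.0 px [183.33 313.59] cent [ 575.8 -528.5] circ [ 576.  -528.2   11.9]
 area 381.0 px [177.74 273.71] cent [ 528.9 -528.4] circ [ 529.1 -528.2   11.7]
 area 11287.0 px [453.65 297.2 ] cent [ 555. -240.] circ [ 587.7 -232.5   85.9]
 area 622.0 px [461.3  331.32] cent [ 597.1 -225.5] circ [ 597.4 -225.5   16.4]
 area 387.0 px [320.04 227.78] cent [ 479.3 -381.7] circ [ 473.9 -381.4   13.5]
 area 747.0 px [164.3  209.32] cent [ 461.  -533.1] circ [ 461.4 -531.9   16.2]
 area 1926.0 px [495.31 171.47] cent [ 423.2 -216.5] circ [ 423.7 -216.3   23.3]
 area 754.0 px [495.49 171.87] cent [ 423.6 -216.2] circ [ 423.7 -216.1   14.4]
 area 754.0 px [468.02 165.64] cent [ 418.2 -243.6] circ [ 420.7 -229.5   29.1]
 area 1210.0 px [126.35 227.17] cent [ 479.1 -574.5] circ [ 493.2 -541.5   77.8]
[[320.77093471 219.58931087]]
```

View pics/w1.png

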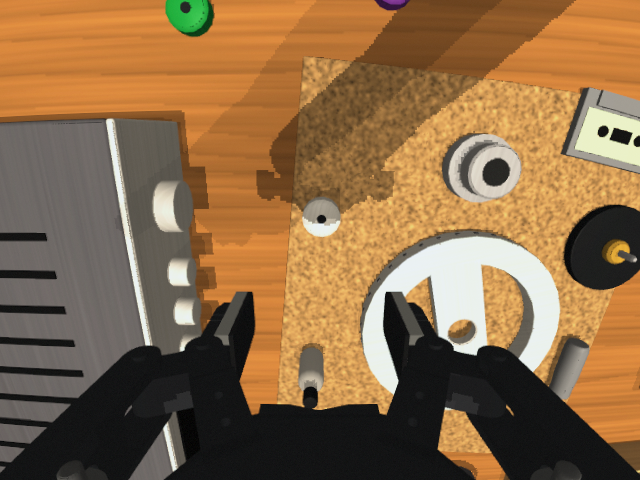

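```bash
python3 - <<'E'
from h import *
im=cv2.imread("pics/w1.png")
crop(im,285,180,365,260,8,"w1a")
E
```

```text
(no output)
```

View pics/w1a.png

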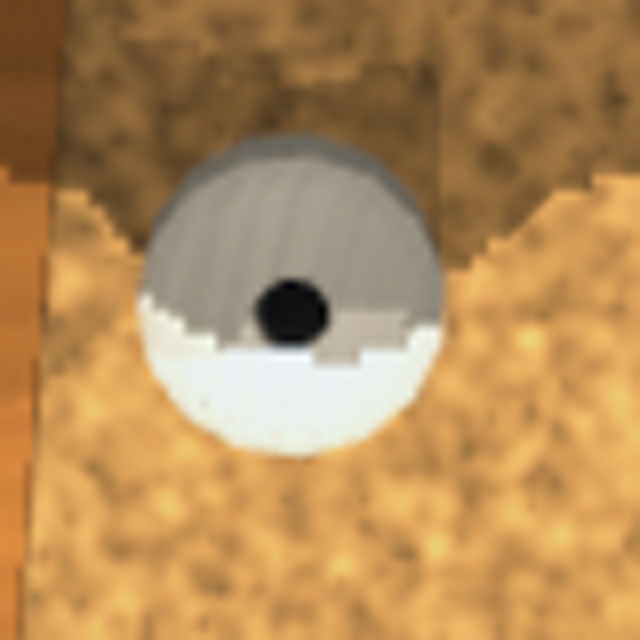

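```bash
cat >> h.py <<'E'
from scipy.spatial.transform import Rotation as Ro
def wtcp(c):
    M=np.array(c["camera_from_world"]);C=-M[:3,:3].T@M[:3,3]
    Rt=M[:3,:3].T@np.array([[0,0,1],[.952,-.306,0],[.306,.952,0]]) # tool in world
    return C-Rt@np.array([-77.49,-122.87,0.07]),Rt
E
python3 - <<'E'
from h import *
for i in range(4):
    c=cam("wrist");print(wtcp(c)[0].round(2),get_obs()["position"].round(2))
print(onz(c,[[321,218.7]],21))
E
```

```text
[ 465.11 -383.63  214.09] [ 466.51 -383.54  214.22]
[ 464.63 -383.96  214.3 ] [ 466.21 -383.76  214.35]
[ 464.35 -384.19  214.46] [ 466.07 -383.89  214.46]
[ 464.19 -384.33  214.57] [ 465.98 -383.99  214.53]
[[ 468.61966221 -382.10307261   21.        ]]
```

```bash
cat >> h.py <<'E'
def dark(c,box,th,z):
    x0,y0,x1,y1=box;g=cv2.cvtColor(c["img"],cv2.COLOR_BGR2GRAY)[y0:y1,x0:x1]
    n,l,st,ce=cv2.connectedComponentsWithStats((g<th).astype(np.uint8))
    for i in range(1,n):
        if st[i,4]>8: print(st[i,4],ce[i]+[x0,y0],onz(c,[ce[i]+[x0,y0]],z)[0].round(1))
E
python3 - <<'E'
from h import *
c=cam("wrist","w2");c=cam("wrist","w2");o=get_obs()
M=np.array(c["camera_from_world"]);C=-M[:3,:3].T@M[:3,3];print(C.round(2),o["position"].round(2),o["qvel"].round(4),o["ee_rot"])
print((C-o["position"]).round(2))
dark(c,(300,195,345,245),60,21)
E
```

```text
[ 386.5  -384.27  337.46] [ 465.99 -383.96  214.55] [ 0.0024  0.0005 -0.0008  0.0015 -0.     -0.0001] [-7.07003607e-01  7.07209931e-01  8.90186602e-05 -7.46472780e-05]
[-79.49  -0.32 122.91]
46 [322.52173913 219.97826087] [ 469.9 -380.7   21. ]
```

apply_moves --series '[[[0.225,0.9,0.15],[0,0,0]],[[0,1,0],[0,0,0]],[[0,1,0],[0,0,0]],[[0,1,0],[0,0,0]],[[0,1,0],[0,0,0]],[[0,1,0],[0,0,0]],[[0,1,0],[0,0,0]],[[0,1,0],[0,0,0]],[[0,1,0],[0,0,0]],[[0,0.4,0],[0,0,0]],[[0,0,0],[0,0,0]],[[0,0,0],[0,0,0]]]'

```text
t: 8.4
position: [471.5, -381.0, 29.1]
ee_rot: [-0.707, 0.707, 0.001, -0.0]
ft_force: [0.3, 0.4, -0.3]
gripper_width: 59.5
```

```bash
python3 - <<'E'
from h import *
c=cam("wrist","w3");print(get_obs()["position"].round(1),get_obs()["ft_force"].round(1))
E
```

```text
[ 471.7 -381.2   29.4] [-0.3 -0.3  0.2]
```

View pics/w3.png

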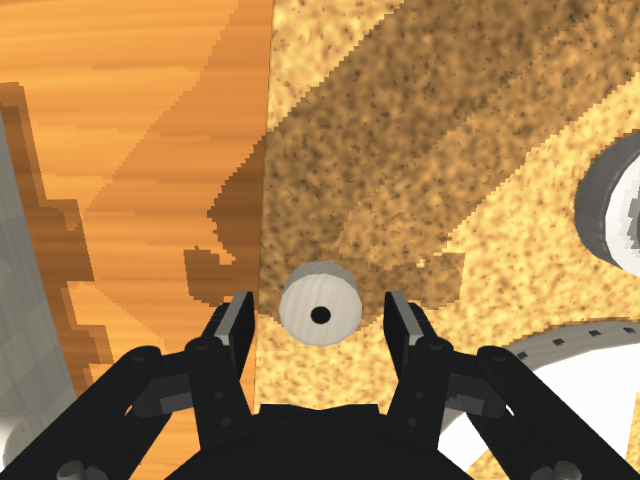

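apply_moves --series '[[[0,0,0],[0,0,0]],[[0,0,0],[0,0,0]],[[0,0,0],[0,0,0]],[[0,0,0],[0,0,0]],[[0,0,0],[0,0,0]]]' --gripper 20 --grip_force 30

```text
t: 9.07
position: [471.7, -381.3, 29.6]
ee_rot: [-0.707, 0.708, 0.001, 0.0]
ft_force: [-0.9, 0.0, 5.2]
gripper_width: 35.8
```

```bash
python3 - <<'E'
from h import *
c=cam("wrist","w4");print(get_obs()["position"].round(1),get_obs()["ft_force"].round(1))
crop(c["img"],220,230,420,380,4,"w4a")
dark(c,(305,290,335,335),60,21)
M=np.array(c["camera_from_world"]);C=-M[:3,:3].T@M[:3,3];print(C-get_obs()["position"])
E
```

```text
[ 471.7 -381.3   29.5] [-0.7 -0.4  5.9]
253 [318.77470356 314.18972332] [ 470.1 -381.6   21. ]
[-79.65354984  -0.19833659 122.76699728]
```

View pics/w4a.png

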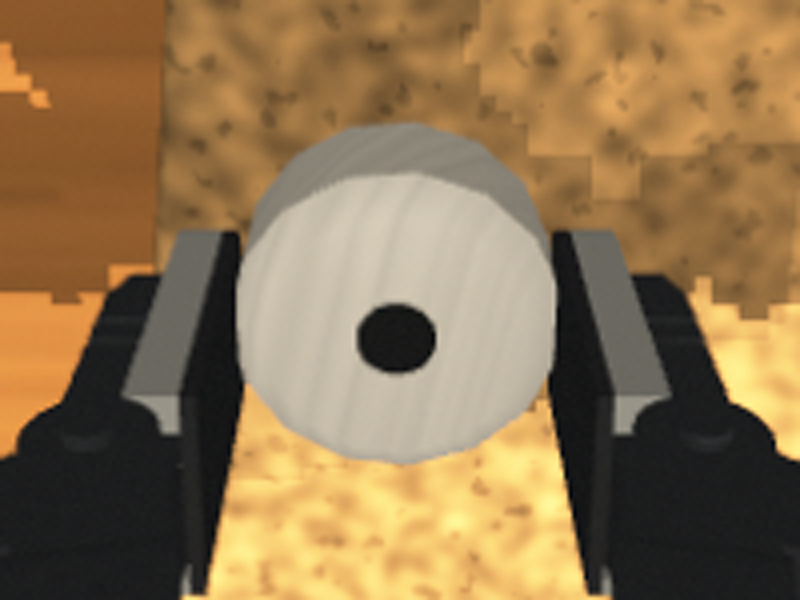

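apply_moves --series '[[[0,-0.5,0],[0,0,0]],[[0,-1,0],[0,0,0]],[[0,-1,0],[0,0,0]],[[0,-1,1],[0,0,0]],[[0,-1,1],[0,0,0]],[[0,-1,1],[0,0,0]],[[0,-1,1],[0,0,0]],[[0,-1,1],[0,0,0]],[[0,-1,1],[0,0,0]],[[0,0,1],[0,0,0]],[[0,0,1],[0,0,0]],[[0,0,1],[0,0,0]]]'

```text
t: 10.62
position: [470.2, -198.8, 197.1]
ee_rot: [0.708, -0.707, 0.0, 0.001]
ft_force: [0.1, 0.3, -0.4]
gripper_width: 36.1
```

apply_moves --series '[[[-0.1,0,1],[0,0,0]],[[-0.1,0,1],[0,0,0]],[[-0.1,0,1],[0,0,0]],[[-0.1,0,1],[0,0,0]],[[-0.1,0,1],[0,0,0]],[[-0.1,0,1],[0,0,0]],[[-0.1,0,1],[0,0,0]],[[-0.1,0,1],[0,0,0]],[[-0.1,0,1],[0,0,0]],[[-0.1,0,1],[0,0,0]],[[-0.1,0,1],[0,0,0]],[[-0.1,0,1],[0,0,0]]]'

```text
t: 12.12
position: [446.2, 40.7, 198.4]
ee_rot: [-0.707, 0.707, 0.001, -0.0]
ft_force: [0.5, 0.1, -0.9]
gripper_width: 36.1
```

apply_moves --series '[[[-0.1,0,1],[0,0,0]],[[-0.1,0,1],[0,0,0]],[[-0.1,0,1],[0,0,0]],[[-0.1,0,1],[0,0,0]],[[0,0,1],[0,0,0]],[[0,0,1],[0,0,0]],[[0,0,1],[0,0,0]],[[0,0,1],[0,0,0]],[[0,0,1],[0,0,0]],[[0,0,1],[0,0,0]],[[0,0,1],[0,0,0]],[[0,0,1],[0,0,0]]]'

```text
t: 13.62
position: [438.0, 280.6, 198.4]
ee_rot: [0.707, -0.707, -0.0, 0.0]
ft_force: [1.0, -0.2, -0.6]
gripper_width: 36.0
```

apply_moves --series '[[[0,0,1],[0,0,0]],[[0,0,1],[0,0,0]],[[0,0,1],[0,0,0]],[[0,0,0.5],[0,0,0]],[[0,0,0],[0,0,0]],[[0,0,0],[0,0,0]],[[0,0,0],[0,0,0]]]'

```text
t: 14.5
position: [438.3, 348.8, 198.4]
ee_rot: [-0.707, 0.707, 0.0, -0.0]
ft_force: [0.0, 0.3, -0.1]
gripper_width: 36.0
```

```bash
python3 - <<'E'
from h import *
c=cam("wrist","w5");print(get_obs()["position"].round(1),get_obs()["ft_force"].round(1),get_obs()["q"].round(2))
cam("top","t5")
M=np.array(c["camera_from_world"]);C=-M[:3,:3].T@M[:3,3];print(C-get_obs()["position"])
E
```

```text
[438.3 348.8 198.4] [-0.   0.1  0. ] [ 0.55  0.13  0.09  1.52 -0.    0.55]
[-79.49011396  -0.39384824 122.83487862]
```

View pics/w5.png

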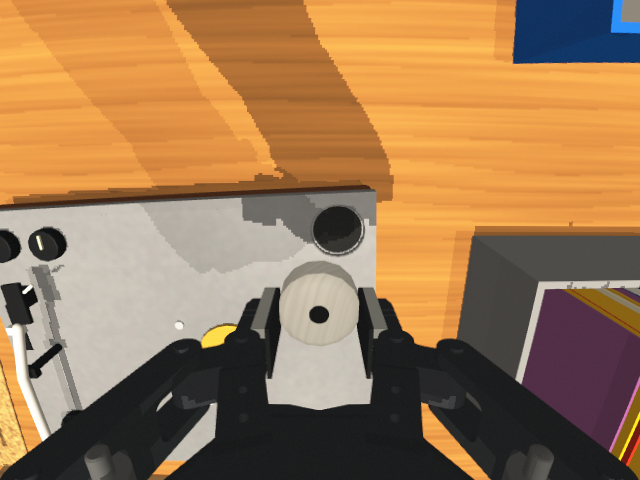

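```bash
python3 - <<'E'
from h import *
c=cam("wrist")
dark(c,(300,295,340,335),60,190)
im=c["img"]; crop(im,295,190,385,270,8,"w5a")
hsv=cv2.cvtColor(im,cv2.COLOR_BGR2HSV)
for th in (60,80,100): blobs(c,((hsv[...,2]<th)*255).astype(np.uint8),55,(305,200,372,260),200,f"well{th}")
E
```

```text
253 [318.77470356 314.18972332] [436.6 348.6 190. ]
well60 area 1691.0 px [336.78 228.34] cent [436.1 363.4] circ [436.5 363.4  19.1]
well80 area 1731.0 px [336.7  228.37] cent [436.1 363.4] circ [436.6 363.4  19.4]
well100 area 1813.0 px [336.67 227.97] cent [435.8 363.3] circ [436.2 363.3  19.9]
```

View pics/w5a.png

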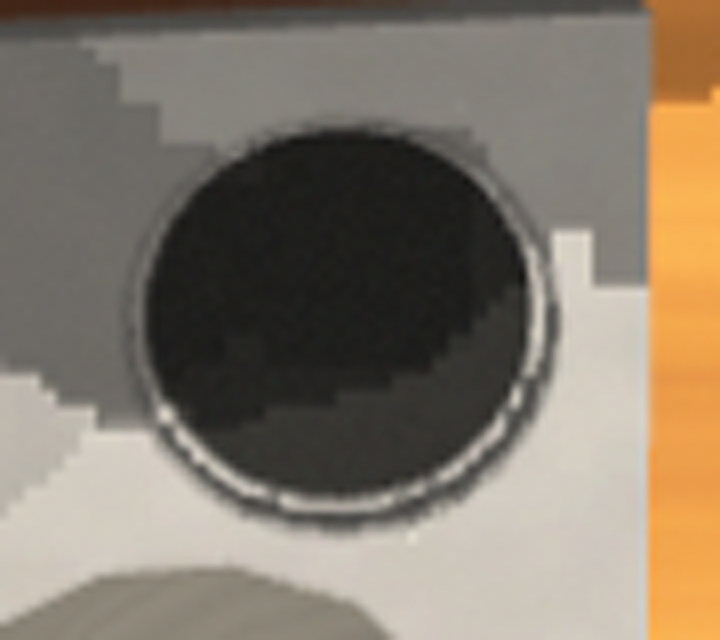

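apply_moves --series '[[[0.05,1,0.7],[0,0,0]],[[0,1,0],[0,0,0]],[[0,1,0],[0,0,0]],[[0,1,0],[0,0,0]],[[0,0.5,0],[0,0,0]],[[0,0,0],[0,0,0]],[[0,0,0],[0,0,0]]]'

```text
t: 15.52
position: [439.5, 363.8, 109.0]
ee_rot: [0.707, -0.707, -0.001, 0.0]
ft_force: [-0.3, -0.3, -0.2]
gripper_width: 36.1
```

```bash
python3 - <<'E'
from h import *
c=cam("wrist","w6");t=cam("top");s=cam("side");o=get_obs();print(o["position"].round(1))
crop(c["img"],250,200,400,350,4,"w6a");crop(t["img"],125,220,185,280,8,"t6");crop(s["img"],290,110,370,170,8,"s6")
E
```

```text
[439.8 363.9 109.5]
```

View pics/w6a.png

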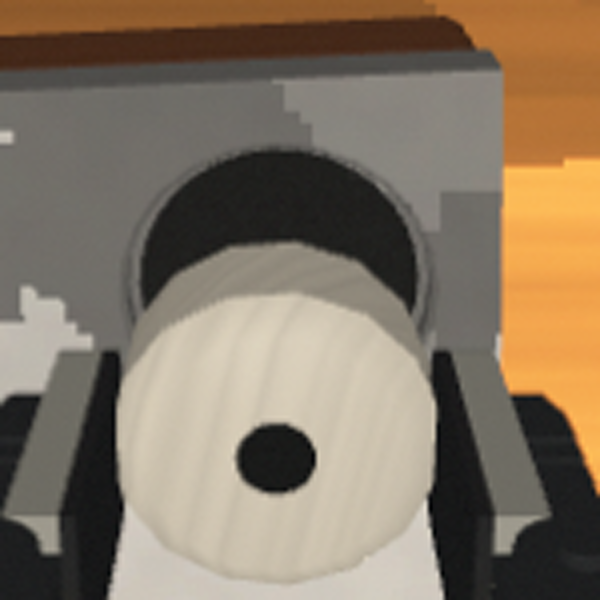

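View pics/s6.png

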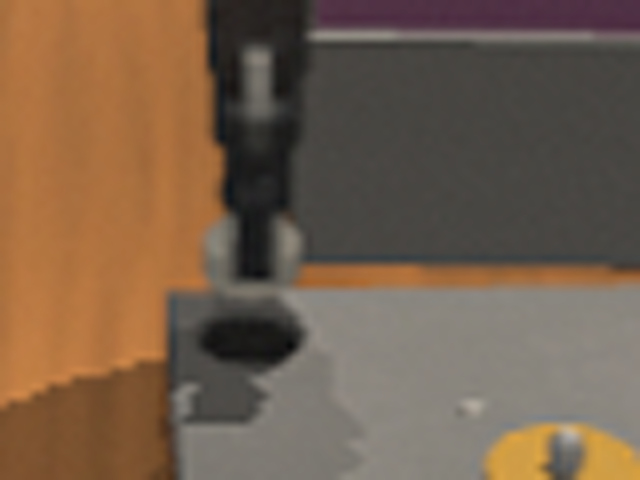

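```bash
python3 - <<'E'
from h import *
c=cam("wrist")
zt=21+109.5-29.5
dark(c,(300,295,340,335),60,zt)
# rim outer edge points
P=np.array([[280,146],[200,165],[150,205],[128,260],[360,165],[410,205],[433,260]])/4+[250,200]-.4
X=onz(c,P,55);print(X.round(1));
from scipy.optimize import least_squares
print(least_squares(lambda p:np.hypot(*(X[:,:2]-p).T)-22,[438,363]).x, circ(X))
E
```

```text
252 [318.77777778 314.15873016] [438.1 363.6 101. ]
[[416.4 364.   55. ]
 [419.1 352.9  55. ]
 [425.1 345.8  55. ]
 [433.4 342.5  55. ]
 [419.1 375.2  55. ]
 [425.  382.3  55. ]
 [433.4 385.8  55. ]]
[438.01178482 364.11920991] (np.float64(438.59859817707377), np.float64(364.1192503492434), np.float64(22.448356396378635))
```

apply_moves --series '[[[0,0.5,0.025],[0,0,0]],[[0,0.5,0],[0,0,0]],[[0,0.3,0],[0,0,0]],[[0,0.3,0],[0,0,0]],[[0,0,0],[0,0,0]],[[0,0,0],[0,0,0]]]'

```text
t: 16.48
position: [439.1, 363.9, 76.6]
ee_rot: [0.707, -0.707, -0.0, 0.0]
ft_force: [-2.3, -0.0, 2.0]
gripper_width: 36.3
```

```bash
python3 - <<'E'
from h import *
c=cam("wrist","w7");o=get_obs();print(o["position"].round(1),o["ft_force"].round(1))
crop(c["img"],230,200,410,350,4,"w7a")
E
```

```text
[439.1 363.9  76.6] [-0.4 -1.7  2.3]
```

View pics/w7a.png

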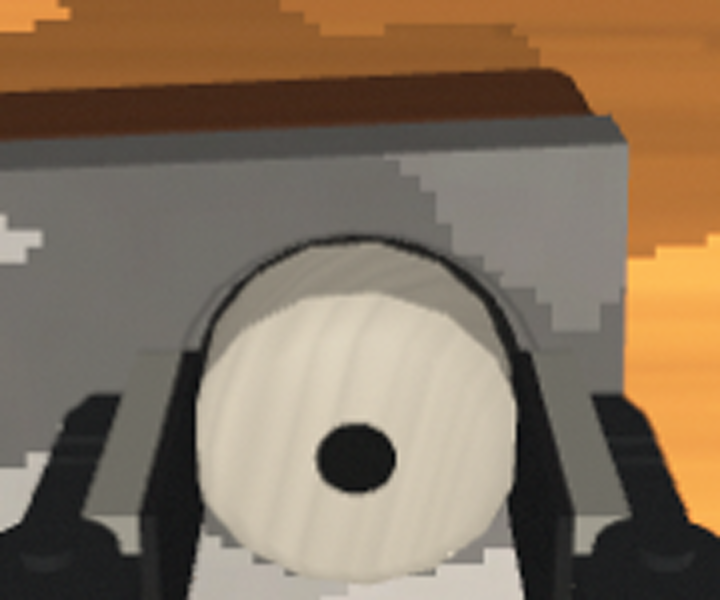

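apply_moves --series '[[[0,0,0],[0,0,0]],[[0,0,0],[0,0,0]],[[0,-0.6,0],[0,0,0]],[[0,-1,0],[0,0,0]],[[0,-1,0],[0,0,0]],[[1,-1,-0.9],[0,0,0]],[[1,-1,-0.9],[0,0,0]],[[1,-1,-0.9],[0,0,0]],[[1,-0.6,-0.9],[0,0,0]],[[1,0,-0.9],[0,0,0]],[[0.5,0,-0.45],[0,0,0]],[[0,0,0],[0,0,0]]]' --gripper 60

```text
t: 18.02
position: [549.5, 264.6, 200.3]
ee_rot: [0.707, -0.707, 0.0, 0.0]
ft_force: [0.1, 0.1, -0.2]
gripper_width: 60.1
```

apply_moves --series '[[[0,0,0],[0,0,0]],[[0,0,0],[0,0,0]]]'

```text
t: 18.27
position: [548.5, 265.8, 200.2]
ee_rot: [0.707, -0.707, -0.001, 0.001]
ft_force: [-0.2, 0.3, -0.8]
gripper_width: 60.1
```

```bash
python3 - <<'E'
from h import *
c=cam("wrist","w8");o=get_obs();print(o["position"].round(1),o["ft_force"].round(1))
hsv=cv2.cvtColor(c["img"],cv2.COLOR_BGR2HSV)
blobs(c,(((hsv[...,1]>140)&(hsv[...,2]>120))*255).astype(np.uint8),59,(230,150,420,400),200,"flange")
E
```

```text
[548.6 265.7 200.3] [ 0.1  0.2 -0.2]
flange area 2799.0 px [316.76 389.77] cent [709.9 263.9] circ [718.4 263.9  47.7]
flange area 3805.0 px [319.56 239.18] cent [554.9 266.1] circ [555.8 266.1  29.1]
flange area 344.0 px [319.58 242.62] cent [557.9 266.2] circ [558.  266.2   8.6]
```

View pics/w8.png

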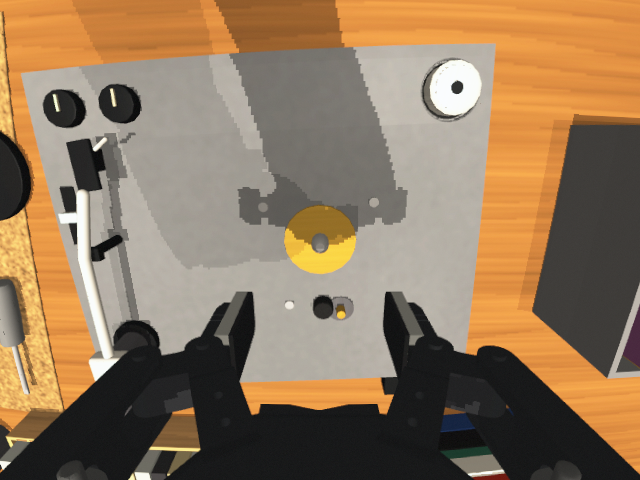

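apply_moves --series '[[[-0.15,0,-0.98],[0,0,0]],[[-0.15,0,-0.98],[0,0,0]],[[-0.15,0,-0.98],[0,0,0]],[[-0.15,0,-0.98],[0,0,0]],[[-0.15,0,-0.98],[0,0,0]],[[-0.15,0,-0.98],[0,0,0]],[[-0.15,0,-0.98],[0,0,0]],[[-0.15,0,-0.98],[0,0,0]],[[-0.15,0,-0.98],[0,0,0]],[[-0.15,0,-0.98],[0,0,0]],[[-0.15,0,-0.98],[0,0,0]],[[-0.15,0,-0.98],[0,0,0]]]'

```text
t: 19.82
position: [513.3, 28.5, 200.3]
ee_rot: [-0.707, 0.707, 0.0, -0.0]
ft_force: [-0.3, -0.4, 0.6]
gripper_width: 60.1
```

apply_moves --series '[[[-0.15,0,-0.98],[0,0,0]],[[-0.15,0.5,-0.98],[0,0,0]],[[-0.15,0.5,-0.98],[0,0,0]],[[-0.15,0.5,-0.98],[0,0,0]],[[-0.15,0.5,-0.98],[0,0,0]],[[0,0,0],[0,0,0]],[[0,0,0],[0,0,0]],[[0,0,0],[0,0,0]]]' --gripper 45

```text
t: 20.82
position: [499.1, -67.8, 161.0]
ee_rot: [0.707, -0.707, -0.001, 0.0]
ft_force: [1.1, -1.0, -0.1]
gripper_width: 44.9
```

```bash
python3 - <<'E'
from h import *
c=cam("wrist","w9");o=get_obs();print(o["position"].round(1),o["ft_force"].round(1))
hsv=cv2.cvtColor(c["img"],cv2.COLOR_BGR2HSV)
blobs(c,(((hsv[...,1]>140)&(hsv[...,2]>120))*255).astype(np.uint8),22.5,(290,190,360,280),80,"boss")
blobs(c,((hsv[...,2]<70)*255).astype(np.uint8),15,(230,150,420,290),800,"disc")
crop(c["img"],230,140,420,300,4,"w9a")
E
```

```text
[499.1 -67.7 160.9] [-0.2  0.  -0.4]
boss area 382.0 px [319.77 239.8 ] cent [505.3 -67.3] circ [505.8 -67.4   9.3]
disc area 9584.0 px [318.89 231.03] cent [500.1 -68. ] circ [502.5 -68.   46.9]
disc area 882.0 px [318.84 237.39] cent [505.7 -68. ] circ [505.9 -68.   14. ]
```

View pics/w9a.png

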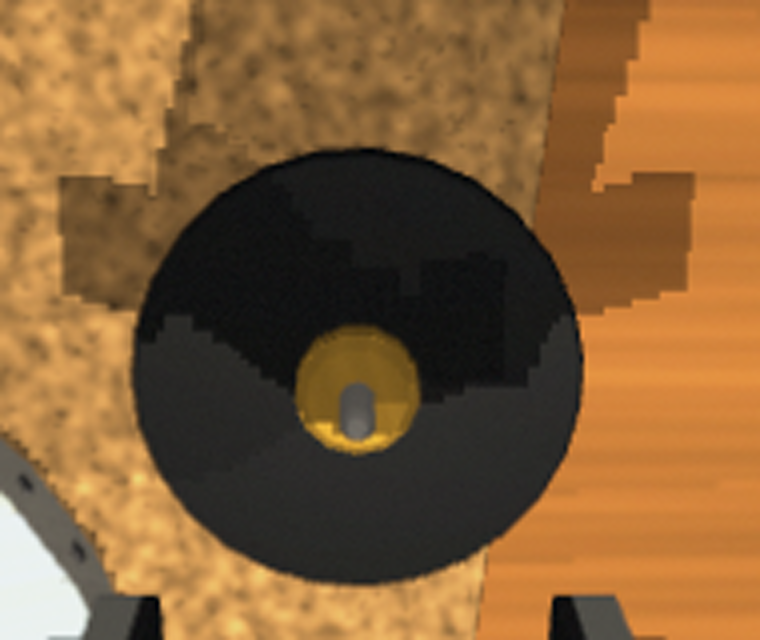

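apply_moves --series '[[[0.25,1,0.025],[0,0,0]],[[0,1,0],[0,0,0]],[[0,1,0],[0,0,0]],[[0,1,0],[0,0,0]],[[0,1,0],[0,0,0]],[[0,0.8,0],[0,0,0]],[[0,0.425,0],[0,0,0]],[[0,0,0],[0,0,0]],[[0,0,0],[0,0,0]],[[0,0,0],[0,0,0]]]'

```text
t: 22.12
position: [504.4, -67.9, 36.8]
ee_rot: [-0.707, 0.707, 0.001, 0.0]
ft_force: [0.5, -0.5, 0.2]
gripper_width: 44.9
```

```bash
python3 - <<'E'
from h import *
c=cam("wrist","w10");o=get_obs();print(o["position"].round(1),o["ft_force"].round(1))
crop(c["img"],200,200,440,400,3.3,"w10a")
s=cam("side");crop(s["img"],310,220,390,280,8,"s10")
E
```

```text
[504.3 -67.9  36.6] [ 0.7 -0.9 -0.4]
```

View pics/w10a.png

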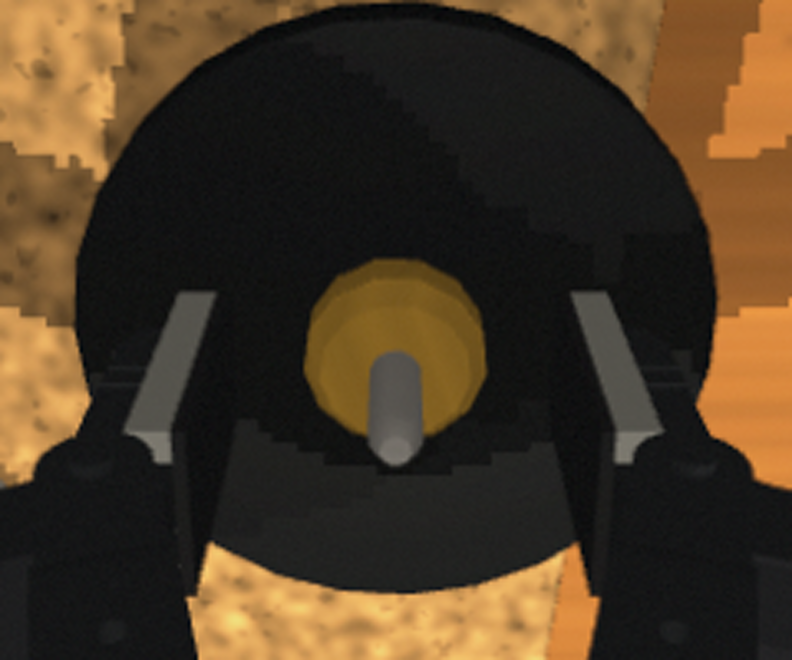

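View pics/s10.png

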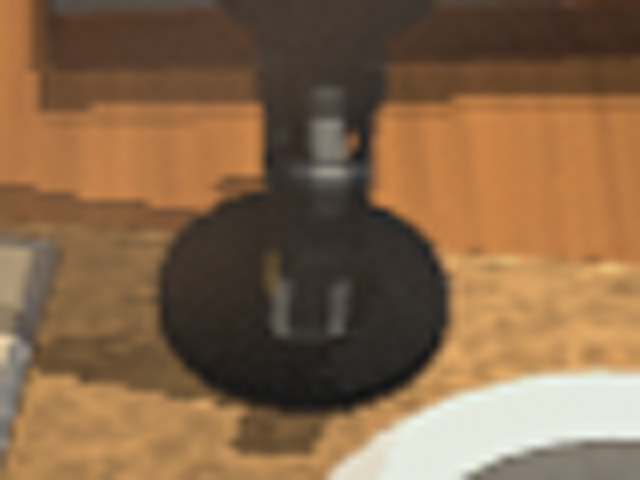

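apply_moves --series '[[[0,0,0],[0,0,0]],[[0,0,0],[0,0,0]],[[0,0,0],[0,0,0]],[[0,0,0],[0,0,0]],[[0,0,0],[0,0,0]]]' --gripper 10 --grip_force 70

```text
t: 22.85
position: [504.0, -67.7, 36.6]
ee_rot: [-0.707, 0.707, 0.001, -0.0]
ft_force: [-2.1, 0.0, 5.6]
gripper_width: 21.7
```

apply_moves --series '[[[0,-0.3,0],[0,0,0]],[[0,-0.7,0],[0,0,0]],[[0,-1,0],[0,0,0]],[[0,0,0],[0,0,0]],[[0,0,0],[0,0,0]]]'

```text
t: 23.48
position: [503.5, -67.7, 75.5]
ee_rot: [0.707, -0.707, -0.0, 0.001]
ft_force: [-0.7, 0.3, -2.4]
gripper_width: 21.4
```

```bash
python3 - <<'E'
from h import *
c=cam("wrist","w11");o=get_obs();print(o["position"].round(1),o["ft_force"].round(1))
s=cam("side");crop(s["img"],300,200,400,275,8,"s11")
E
```

```text
[503.1 -67.6  75. ] [ 0.3 -0.8 -1.5]
```

View pics/w11.png

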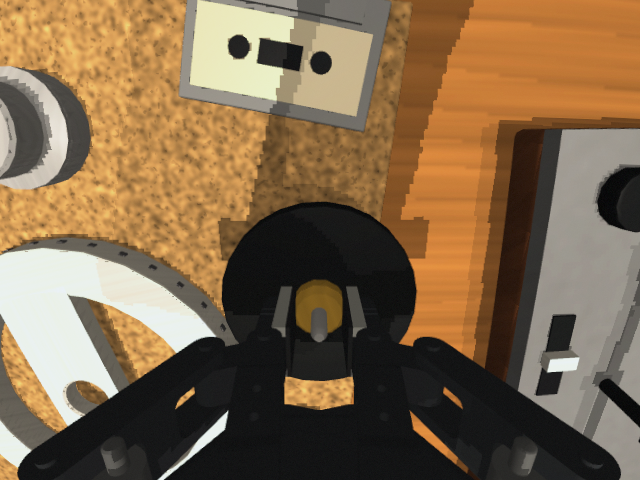

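View pics/s11.png

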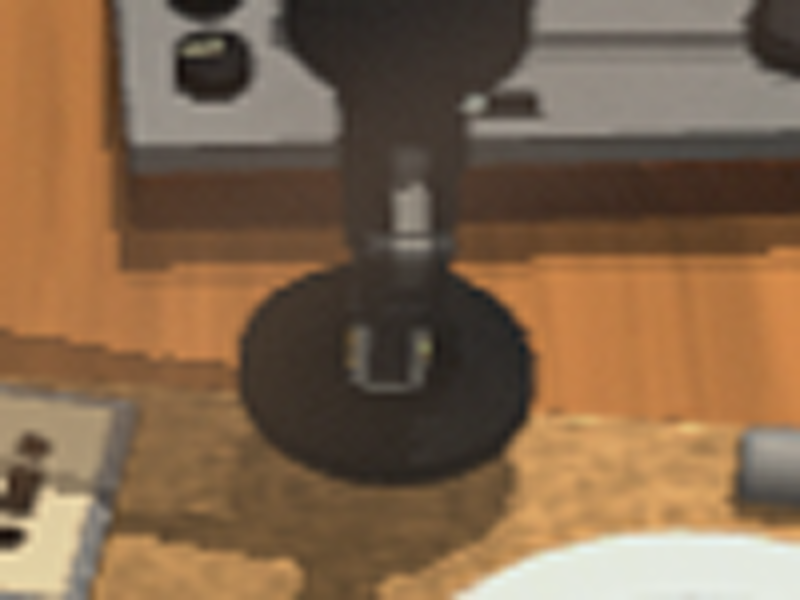

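```bash
cat >> h.py <<'E'
from scipy.optimize import least_squares
def hullfit(c,mask,x0,zs,rs):
    """fit xy so that projected hull of circles (z,r) matches mask contour hull (distance)"""
    cs,_=cv2.findContours(mask,cv2.RETR_EXTERNAL,cv2.CHAIN_APPROX_NONE)
    k=max(cs,key=cv2.contourArea).reshape(-1,2).astype(float)
    a=np.linspace(0,2*np.pi,90,endpoint=False)
    def res(p):
        P=np.concatenate([np.c_[p[0]+r*np.cos(a),p[1]+r*np.sin(a),0*a+z] for z,r in zip(zs,rs)])
        h=cv2.convexHull(proj(c,P).astype(np.float32))
        return np.array([cv2.pointPolygonTest(h,(float(x),float(y)),True) for x,y in k])-0.3
    s=least_squares(res,x0,loss="soft_l1",f_scale=0.7,diff_step=1e-4)
    return s.x,np.sqrt(np.mean(s.fun**2)),len(k)
E
python3 - <<'E'
from h import *
c=cam("wrist");o=get_obs()
M0=np.array(c["camera_from_world"]);R=M0[:3,:3]
def at(p,f):
    C=np.array(p)+[-79.5,-.35,122.85];M=np.eye(4);M[:3,:3]=R;M[:3,3]=-R@C
    d=dict(c);d["camera_from_world"]=M;d["img"]=cv2.imread(f);return d
def box(m,b):
    o=np.zeros_like(m);x0,y0,x1,y1=b;o[y0:y1,x0:x1]=m[y0:y1,x0:x1];return (o*255).astype(np.uint8)
w8=at([548.6,265.7,200.3],"pics/w8.png");w9=at([499.1,-67.7,160.9],"pics/w9.png")
h=cv2.cvtColor(w8["img"],cv2.COLOR_BGR2HSV);m=((h[...,1]>140)&(h[...,2]>100)).astype(np.uint8)
print(hullfit(w8,box(m,(270,195,370,285)),[556,266],[55,59],[30,30]))
h=cv2.cvtColor(w9["img"],cv2.COLOR_BGR2HSV);m=(h[...,2]<70).astype(np.uint8)
print(hullfit(w9,box(m,(255,170,385,290)),[503,-68],[3,15],[48,48]))
# now, held: rise
dz=o["position"][2]-36.6
print(o["position"])
h=cv2.cvtColor(c["img"],cv2.COLOR_BGR2HSV);m=(h[...,2]<60).astype(np.uint8)
print(hullfit(c,box(m,(200,190,440,300)),[503,-68],[3+dz,15+dz],[48,48]))
E
```

```text
(array([555.91948784, 266.25711316]), np.float64(0.9463049725219482), 195)
(array([503.0779145 , -67.74872928]), np.float64(1.5133692858865149), 314)
[502.86449063 -67.53505014  74.73941063]
(array([503.93727102, -67.92588773]), np.float64(39.616384088259146), 534)
```

apply_moves --series '[[[0,-1,0],[0,0,0]],[[0,-1,0],[0,0,0]],[[0,-1,0],[0,0,0]],[[0.15,-1,1],[0,0,0]],[[0.15,-1,1],[0,0,0]],[[0.15,-0.5,1],[0,0,0]],[[0.15,0,1],[0,0,0]],[[0.15,0,1],[0,0,0]],[[0.15,0,1],[0,0,0]],[[0.15,0,1],[0,0,0]],[[0.15,0,1],[0,0,0]],[[0.15,0,1],[0,0,0]]]'

```text
t: 25.12
position: [530.1, 113.0, 185.0]
ee_rot: [-0.707, 0.707, -0.0, -0.001]
ft_force: [0.0, 0.6, -2.4]
gripper_width: 21.3
```

apply_moves --series '[[[0.15,0,1],[0,0,0]],[[0.15,0,1],[0,0,0]],[[0.15,0,1],[0,0,0]],[[0.15,0,1],[0,0,0]],[[0.15,0,1],[0,0,0]],[[0.15,0,1],[0,0,0]],[[0.15,0,1],[0,0,0]],[[0.075,0,0.7],[0,0,0]],[[0,1,0],[0,0,0]],[[0,0.6,0],[0,0,0]],[[0,0,0],[0,0,0]],[[0,0,0],[0,0,0]]]'

```text
t: 26.62
position: [553.0, 266.2, 154.3]
ee_rot: [0.707, -0.707, -0.0, 0.0]
ft_force: [0.2, -0.3, -1.1]
gripper_width: 21.3
```

```bash
python3 - <<'E'
from h import *
c=cam("wrist","w12");o=get_obs();print(o["position"].round(1),o["ft_force"].round(1))
s=cam("side");crop(s["img"],310,100,420,190,7,"s12");t=cam("top");crop(t["img"],140,150,240,240,6,"t12")
E
```

```text
[553.2 266.3 154.7] [ 0.5  0.1 -1.2]
```

View pics/w12.png

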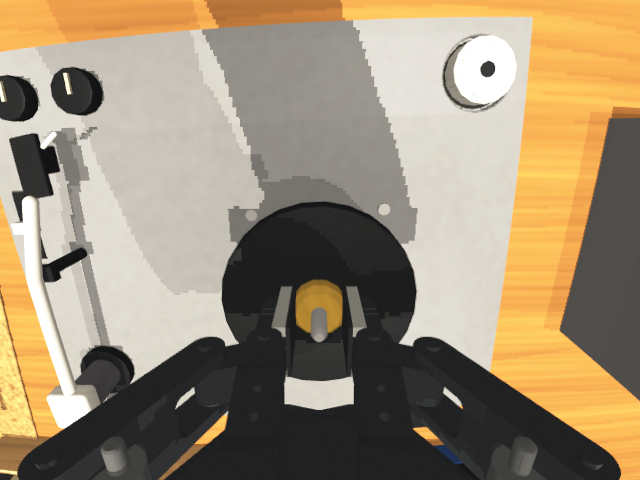

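View pics/s12.png

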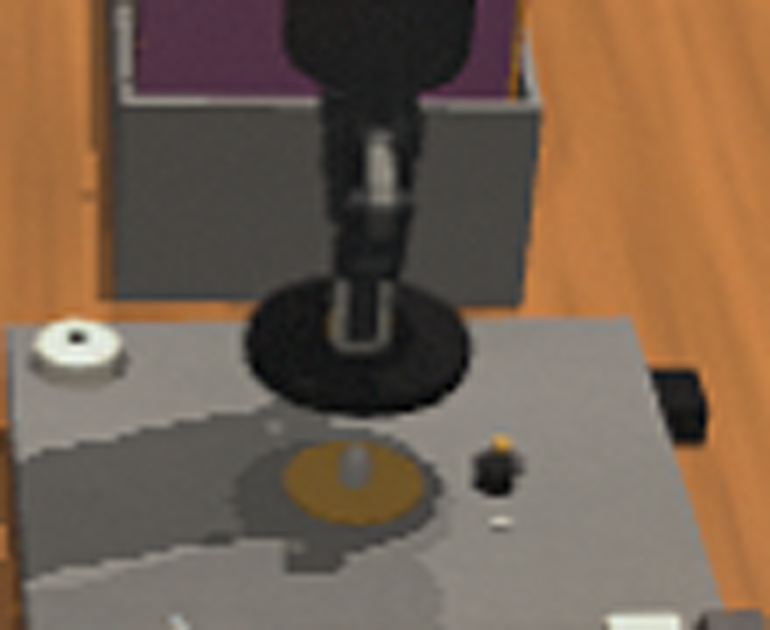

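```bash
python3 - <<'E'
from h import *
s=cam("side");t=cam("top");o=get_obs();zu=o["position"][2]-33.6
def box(m,b):
    o=np.zeros_like(m);x0,y0,x1,y1=b;o[y0:y1,x0:x1]=m[y0:y1,x0:x1];return (o*255).astype(np.uint8)
h=cv2.cvtColor(s["img"],cv2.COLOR_BGR2HSV)
m=((h[...,1]>130)&(h[...,2]>60)).astype(np.uint8)
print("side flange",hullfit(s,box(m,(345,160,375,178)),[556,266],[55,59],[30,30]))
m=(h[...,2]<50).astype(np.uint8);mm=box(m,(340,142,380,162))
print("side disc",hullfit(s,mm,[553,266],[zu,zu+12],[48,48]))
cv2.imwrite("pics/m.png",cv2.resize(mm[100:190,310:420],None,fx=5,fy=5))
h=cv2.cvtColor(t["img"],cv2.COLOR_BGR2HSV);m=(h[...,2]<60).astype(np.uint8)
print(onz(t,[[0,0]],0)[:0])
E
```

```text
side flange (array([555.28986002, 265.54557207]), np.float64(2.079024481871391), 57)
side disc (array([553.37890347, 266.62306403]), np.float64(3.9080280383658117), 89)
[]
```

View pics/m.png

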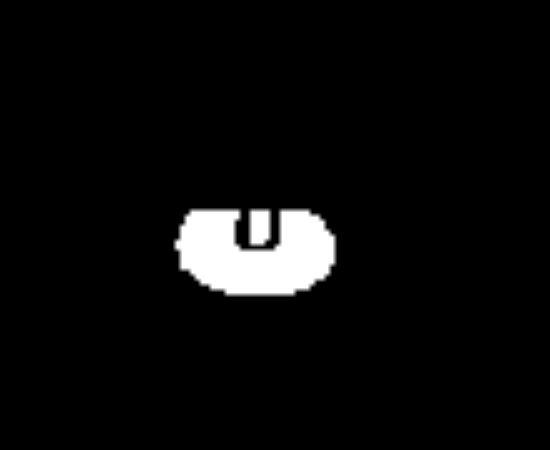

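View pics/t12.png

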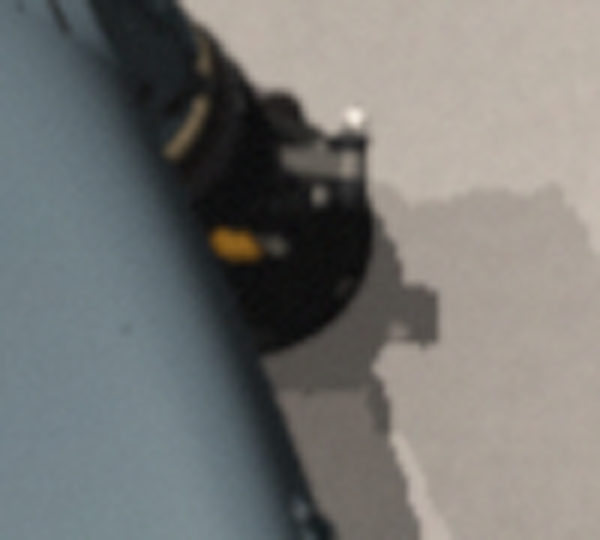

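apply_moves --series '[[[0.125,0.5,0],[0,0,0]],[[0,0.7,0],[0,0,0]],[[0,0.7,0],[0,0,0]],[[0,0,0],[0,0,0]],[[0,0,0],[0,0,0]]]'

```text
t: 27.5
position: [555.1, 266.3, 115.5]
ee_rot: [-0.707, 0.707, 0.0, -0.001]
ft_force: [-1.2, -0.1, -1.3]
gripper_width: 21.1
```

```bash
python3 - <<'E'
from h import *
o=get_obs();print(o["position"].round(1),o["ft_force"].round(1))
s=cam("side");crop(s["img"],310,100,420,190,7,"s13")
zu=o["position"][2]-33.6
h=cv2.cvtColor(s["img"],cv2.COLOR_BGR2HSV)
def box(m,b):
    o=np.zeros_like(m);x0,y0,x1,y1=b;o[y0:y1,x0:x1]=m[y0:y1,x0:x1];return (o*255).astype(np.uint8)
for p in ([556,266],):
  a=np.linspace(0,2*np.pi,60)
  im=s["img"].copy();im=cv2.resize(im[100:190,310:420],None,fx=7,fy=7,interpolation=cv2.INTER_CUBIC)
  for z,r,cx,cy in((59,30,555.3,265.5),(zu,48,o["position"][0]+.3,o["position"][1]),(zu+12,48,o["position"][0]+.3,o["position"][1])):
    q=(proj(s,np.c_[cx+r*np.cos(a),cy+r*np.sin(a),0*a+z])+.5-[310,100])*7-.5
    cv2.polylines(im,[q.astype(int)],True,(255,0,255),1)
  cv2.imwrite("pics/s13o.png",im)
E
```

```text
[555.1 266.3 115.5] [-1.2 -0.1 -1.3]
```

View pics/s13o.png

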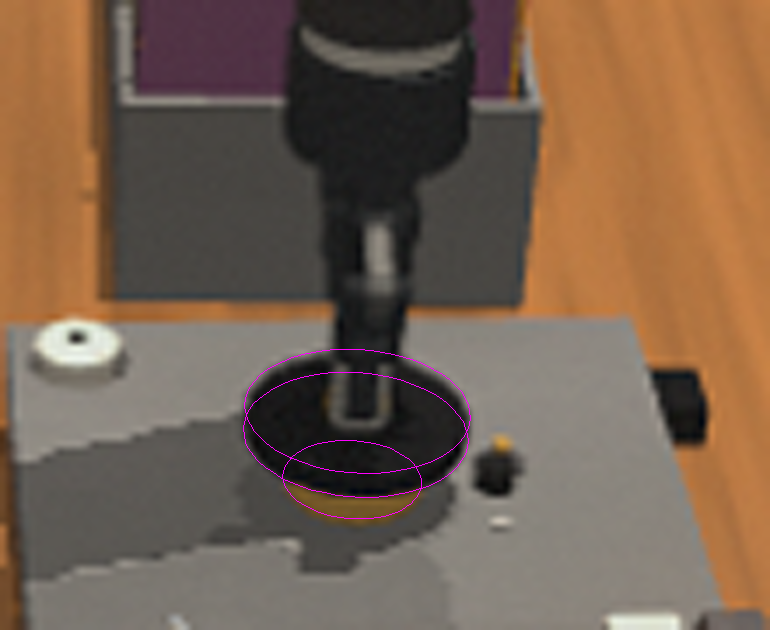

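apply_moves --series '[[[0,0.2,0],[0,0,0]],[[0,0.2,0],[0,0,0]],[[0,0.2,0],[0,0,0]],[[0,0.2,0],[0,0,0]],[[0,0,0],[0,0,0]]]'

```text
t: 28.18
position: [554.8, 266.2, 99.1]
ee_rot: [-0.707, 0.707, 0.0, -0.001]
ft_force: [0.1, -0.7, -2.3]
gripper_width: 21.2
```

apply_moves --series '[[[0,0.2,0],[0,0,0]],[[0,0.1,0],[0,0,0]],[[0,0,0],[0,0,0]],[[0,0,0],[0,0,0]]]'

```text
t: 28.68
position: [555.3, 266.4, 93.9]
ee_rot: [0.707, -0.707, -0.0, 0.0]
ft_force: [1.3, -0.1, -1.8]
gripper_width: 21.4
```

apply_moves --series '[[[0,0.05,0],[0,0,0]],[[0,0,0],[0,0,0]],[[0,0,0],[0,0,0]]]'

```text
t: 29.05
position: [555.3, 266.3, 92.9]
ee_rot: [0.707, -0.707, -0.0, 0.0]
ft_force: [0.5, 0.9, -2.9]
gripper_width: 21.5
```

Within a millimetre of seating; release.

apply_moves --series '[[[0,0,0],[0,0,0]],[[0,0,0],[0,0,0]],[[0,0,0],[0,0,0]],[[0,-0.3,0],[0,0,0]],[[0,-0.8,0],[0,0,0]],[[0,-1,0],[0,0,0]],[[0,-1,0],[0,0,0]],[[0,-1,0],[0,0,0]],[[0,-1,0],[0,0,0]],[[0,-0.3,0],[0,0,0]],[[0,0,0],[0,0,0]],[[0,0,0],[0,0,0]]]' --gripper 45

```text
t: 30.55
position: [554.8, 266.2, 199.8]
ee_rot: [-0.707, 0.707, -0.0, -0.001]
ft_force: [0.3, -0.7, -0.8]
gripper_width: 45.3
```

```bash
python3 - <<'E'
from h import *
c=cam("wrist","w14");o=get_obs();print(o["position"].round(1),o["ft_force"].round(1))
s=cam("side");crop(s["img"],310,130,420,220,7,"s14")
def box(m,b):
    o=np.zeros_like(m);x0,y0,x1,y1=b;o[y0:y1,x0:x1]=m[y0:y1,x0:x1];return (o*255).astype(np.uint8)
h=cv2.cvtColor(c["img"],cv2.COLOR_BGR2HSV);m=(h[...,2]<70).astype(np.uint8)
dark(c,(230,150,410,290),70,71)
h2=((h[...,1]>140)&(h[...,2]>60)).astype(np.uint8)
print("boss",hullfit(c,box(h2,(280,200,360,290)),[556,266],[71,78.5],[13,13]))
E
```

```text
[554.7 266.2 199.6] [-0.1 -0.2 -0.2]
10004 [318.86985206 231.54398241] [550.8 265.9  71. ]
boss (array([555.29978943, 265.86915894]), np.float64(0.5529418122493279), 96)
```

View pics/w14.png

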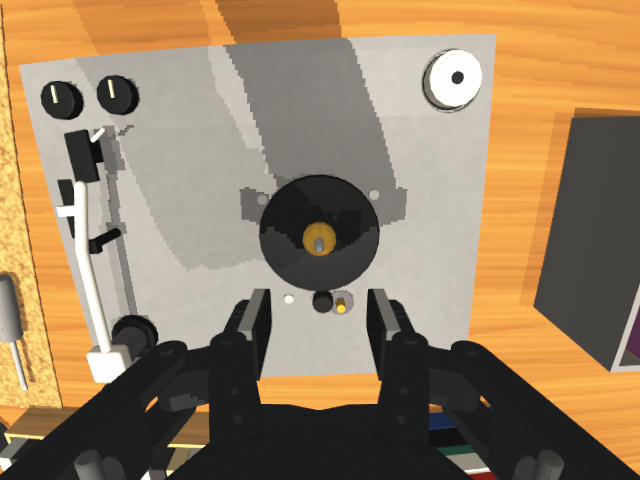

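View pics/s14.png

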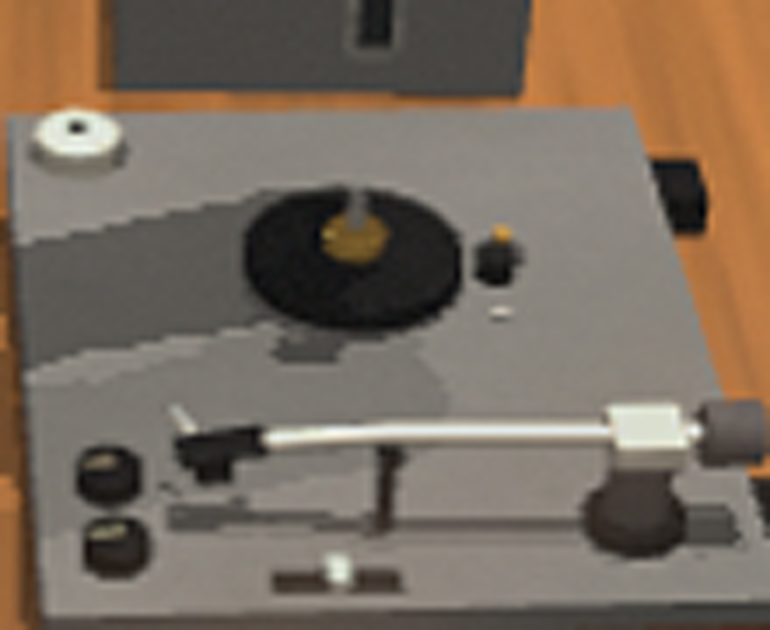

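apply_moves --series '[[[0.07,0,-1],[0,0,0]],[[0.07,0,-1],[0,0,0]],[[0.07,0,-1],[0,0,0]],[[0.07,0,-1],[0,0,0]],[[0.07,0,-1],[0,0,0]],[[0.07,0,-1],[0,0,0]],[[0.07,0,-1],[0,0,0]],[[0.07,0,-1],[0,0,0]],[[0.07,0,-1],[0,0,0]],[[0.07,0,-1],[0,0,0]],[[0.07,0,-1],[0,0,0]],[[0.07,0,-1],[0,0,0]]]' --gripper 80

```text
t: 32.15
position: [572.4, 25.0, 200.8]
ee_rot: [0.707, -0.707, -0.0, 0.0]
ft_force: [0.0, -0.3, -0.7]
gripper_width: 80.1
```

apply_moves --series '[[[0.07,0,-1],[0,0,0]],[[0.07,0,-1],[0,0,0]],[[0.07,0,-1],[0,0,0]],[[0.07,0,-1],[0,0,0]],[[0.07,0,-1],[0,0,0]],[[0.07,0,-1],[0,0,0]],[[0.07,0,-1],[0,0,0]],[[0.07,0,-1],[0,0,0]],[[0.07,0,-1],[0,0,0]],[[0.07,0,-1],[0,0,0]],[[0.07,0,-1],[0,0,0]],[[0.07,0,-1],[0,0,0]]]'

```text
t: 33.65
position: [589.5, -215.0, 200.8]
ee_rot: [0.707, -0.707, -0.0, 0.0]
ft_force: [-0.3, -0.6, 0.7]
gripper_width: 80.0
```

apply_moves --series '[[[0,0,-0.65],[0,0,0]],[[0,0,0],[0,0,0]],[[0,0,0],[0,0,0]],[[0,0,0],[0,0,0]]]'

```text
t: 34.15
position: [589.5, -225.8, 201.0]
ee_rot: [0.707, -0.707, -0.001, 0.001]
ft_force: [0.2, -0.3, 0.1]
gripper_width: 80.1
```

```bash
python3 - <<'E'
from h import *
c=cam("wrist","w15");o=get_obs();print(o["position"].round(1),o["ft_force"].round(1))
E
```

```text
[ 589.5 -225.9  201. ] [ 0.  -0.1  0.6]
```

View pics/w15.png

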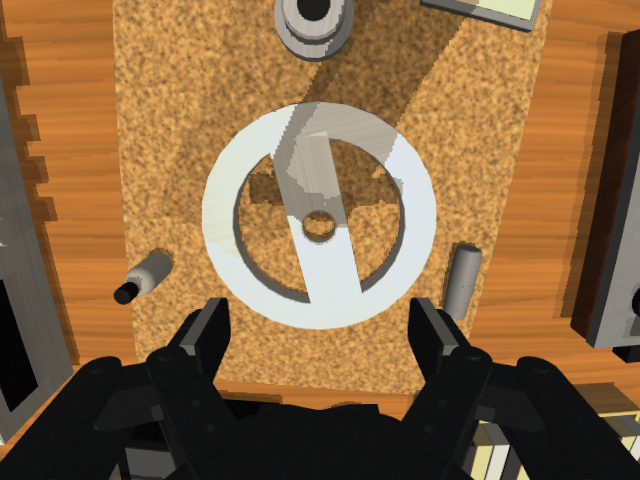

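```bash
python3 - <<'E'
from h import *
c=cam("wrist");o=get_obs();print(o["position"])
h=cv2.cvtColor(c["img"],cv2.COLOR_BGR2HSV);S=h[...,1]
m=(S<70).astype(np.uint8);b=np.zeros_like(m);b[95:335,195:440]=m[95:335,195:440]
b[240:300,440:]=0
n,l,st,ce=cv2.connectedComponentsWithStats(b);i=1+np.argmax(st[1:,4]);mm=((l==i)*255).astype(np.uint8)
print("ring",hullfit(c,mm,[597,-226],[3,25],[110,110]))
# hole and windows as inner contours
cs,hh=cv2.findContours(mm,cv2.RETR_CCOMP,cv2.CHAIN_APPROX_NONE)
for k,x in zip(cs,hh[0]):
    if x[3]>=0 and len(k)>30:
        P=onz(c,k.reshape(-1,2),25);print(len(k),circ(P),P.mean(0))
cv2.imwrite("pics/m2.png",mm)
# bar edges
for pts in ([[275,160],[300,256],[311,299]],[[328,136],[349,236],[360,290]]):
    P=onz(c,pts,25);d=P[-1]-P[0];print(P.round(1),np.degrees(np.arctan2(d[1],d[0])))
crop(c["img"],240,120,400,310,3,"w15a")
E
```

```text
[ 589.54337955 -225.94686673  200.98165318]
ring (array([ 596.33801419, -226.3333671 ]), np.float64(1.4060452418078337), 654)
88 (np.float64(593.6203407061929), np.float64(-226.42861069126678), np.float64(14.789144814214122)) [ 593.40602586 -226.43120307   25.        ]
313 (np.float64(598.1842140120793), np.float64(-261.4195836700285), np.float64(47.684126165529754)) [ 598.04682178 -270.09372946   25.        ]
323 (np.float64(581.0539118484184), np.float64(-192.8000624062255), np.float64(48.40086888102499)) [ 577.40803411 -185.51749528   25.        ]
[[ 534.9 -264.5   25. ]
 [ 624.2 -243.9   25. ]
 [ 669.9 -233.7   25. ]] 12.837536847812839
[[ 514.6 -218.5   25. ]
 [ 604.2 -198.    25. ]
 [ 659.9 -185.4   25. ]] 12.820826850072358
```

View pics/w15a.png

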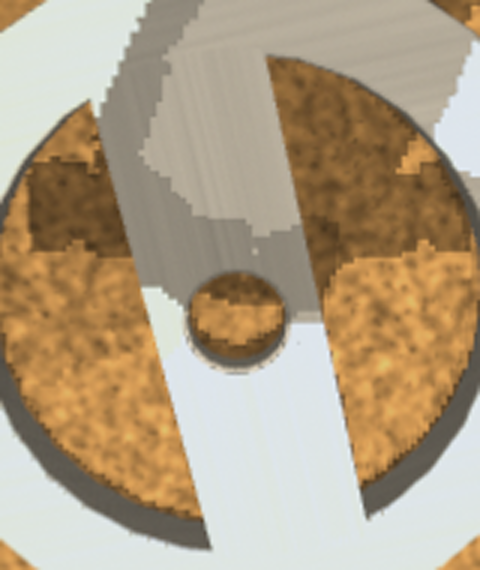

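View pics/m2.png

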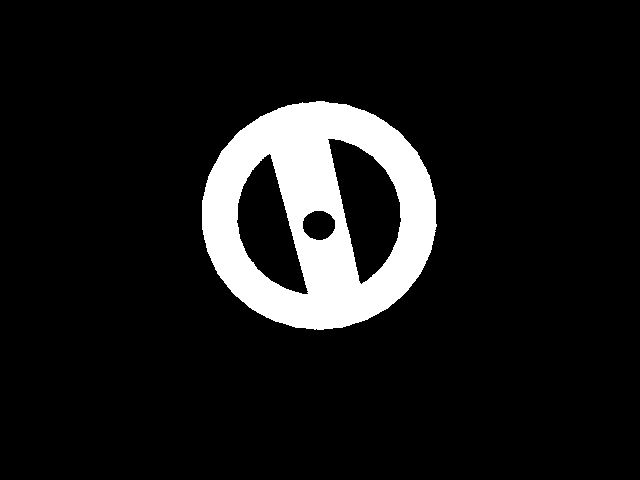

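apply_moves --series '[[[0.325,1,-0.015],[0,0,0]],[[0,1,0],[0,-1,0]],[[0,1,0],[0,-1,0]],[[0,1,0],[0,-0.27,0]],[[0,1,0],[0,0,0]],[[0,0.45,0],[0,0,0]],[[0,0,0],[0,0,0]],[[0,0,0],[0,0,0]]]'

```text
t: 35.25
position: [596.5, -227.1, 92.6]
ee_rot: [-0.702, 0.703, 0.081, -0.08]
ft_force: [-0.5, 0.6, -0.5]
gripper_width: 80.2
```

```bash
python3 - <<'E'
from h import *
c=cam("wrist","w16");o=get_obs();print(o["position"].round(1),o["ft_force"].round(1))
E
```

```text
[ 596.7 -227.2   93. ] [ 0.9 -0.7  0.8]
```

View pics/w16.png

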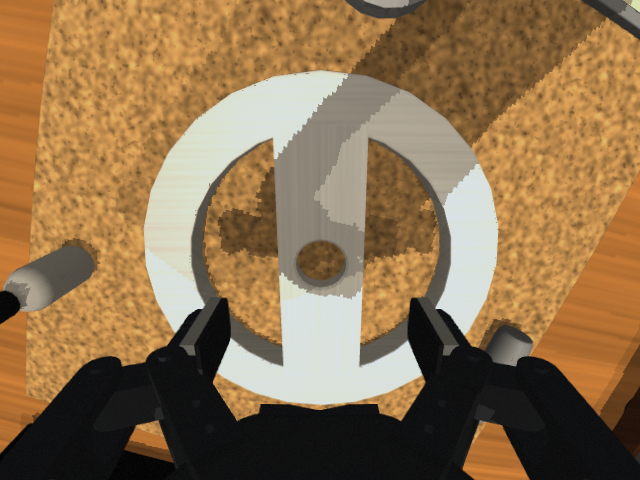

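apply_moves --series '[[[0,1,0.04],[0,0,0]],[[0,1,0],[0,0,0]],[[0,0.8,0],[0,0,0]],[[0,0.25,0],[0,0,0]],[[0,0,0],[0,0,0]],[[0,0,0],[0,0,0]],[[0,0,0],[0,0,0]]]'

```text
t: 36.17
position: [596.4, -226.5, 31.8]
ee_rot: [-0.702, 0.703, 0.081, -0.08]
ft_force: [1.2, 1.2, 0.0]
gripper_width: 79.9
```

```bash
python3 - <<'E'
from h import *
c=cam("wrist","w17");o=get_obs();print(o["position"].round(1),o["ft_force"].round(1))
E
```

```text
[ 596.3 -226.4   31.7] [-0.5 -0.2 -1.1]
```

View pics/w17.png

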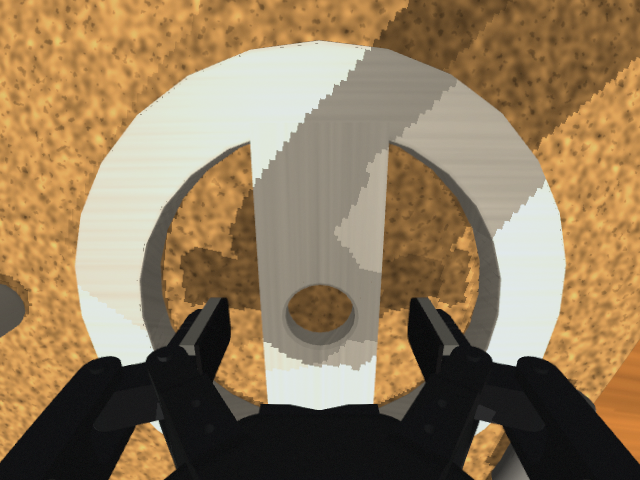

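apply_moves --series '[[[0,0,0],[0,0,0]],[[0,0,0],[0,0,0]],[[0,0,0],[0,0,0]],[[0,0,0],[0,0,0]],[[0,0,0],[0,0,0]]]' --gripper 35 --grip_force 100

```text
t: 36.85
position: [596.2, -226.3, 31.9]
ee_rot: [-0.702, 0.703, 0.081, -0.08]
ft_force: [-0.6, 0.1, 6.2]
gripper_width: 48.6
```

```bash
python3 - <<'E'
from h import *
c=cam("wrist","w18");o=get_obs();print(o["position"].round(1),o["ft_force"].round(1),o["gripper_width"])
crop(c["img"],190,240,450,420,3,"w18a")
E
```

```text
[ 596.2 -226.3   31.8] [-1.1  0.2  5. ] 49.0154975899187
```

View pics/w18a.png

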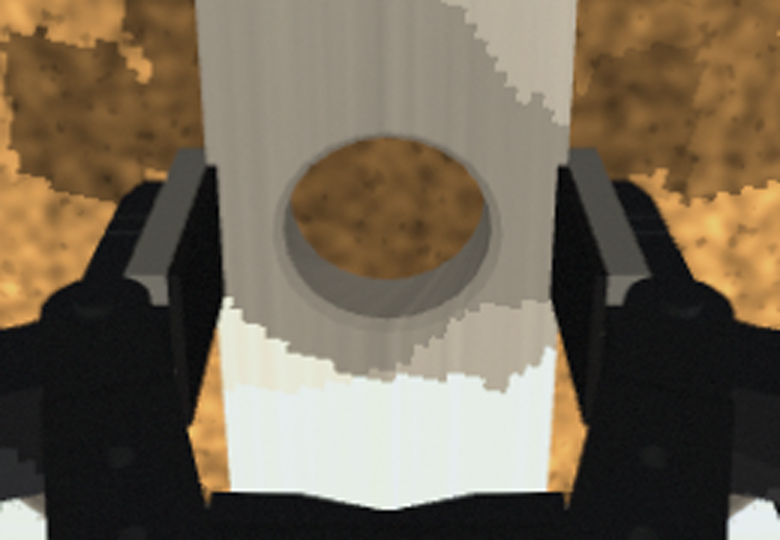

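apply_moves --series '[[[0,-0.2,0],[0,0,0]],[[0,-0.5,0],[0,0,0]],[[0,-0.8,0],[0,0,0]],[[0,-0.5,0],[0,0,0]],[[0,0,0],[0,0,0]],[[0,0,0],[0,0,0]]]'

```text
t: 37.65
position: [595.7, -226.1, 70.8]
ee_rot: [0.703, -0.702, -0.08, 0.081]
ft_force: [0.1, 0.7, -4.4]
gripper_width: 49.1
```

```bash
python3 - <<'E'
from h import *
c=cam("wrist","w19");o=get_obs();print(o["position"].round(1),o["ft_force"].round(1),o["gripper_width"],o["torque"].round(2))
z=25+o["position"][2]-31.8
p=onz(c,[[318.7,315]],z)[0];print(p-o["position"])
s=cam("side");crop(s["img"],320,220,460,340,5.5,"s19")
E
```

```text
[ 595.4 -226.    70.3] [ 0.5 -0.3 -5.1] 48.84181526170085 [0.01 0.05 0.06]
[-1.66955083 -0.71240037 -6.8       ]
```

View pics/w19.png

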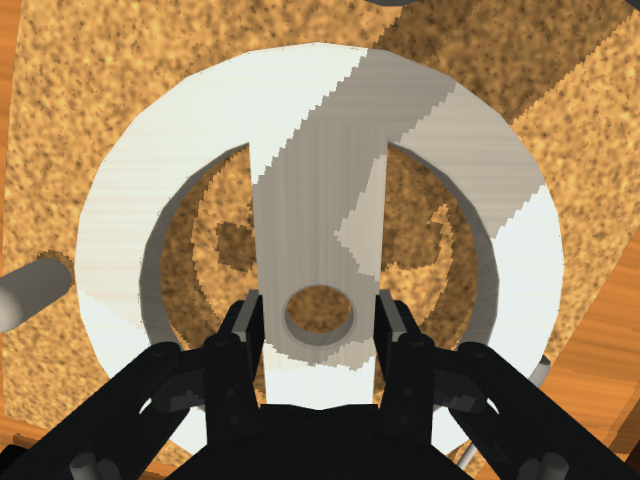

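View pics/s19.png

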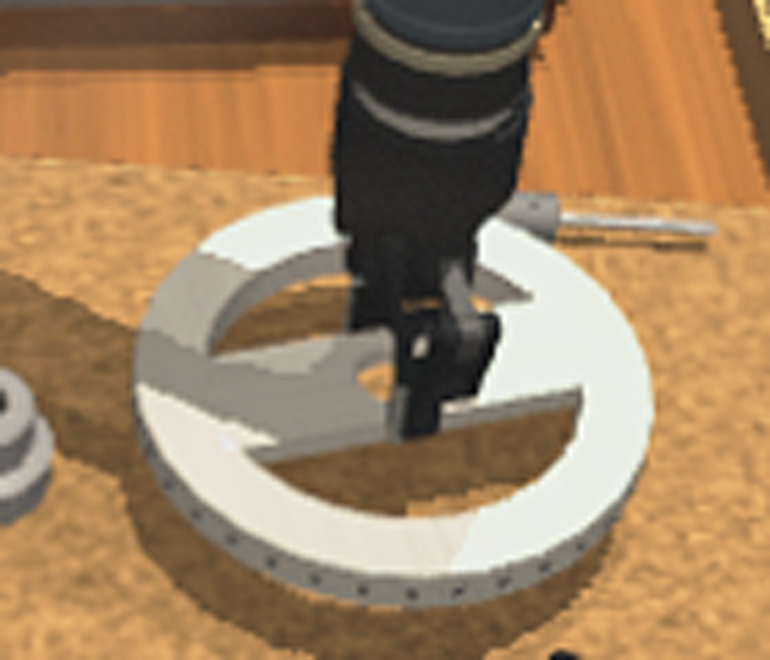

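apply_moves --series '[[[0,-0.7,0],[0,0,0]],[[0,-1,0],[0,0,0]],[[0,-1,0],[0,0,0]],[[0,-1,0],[0,0,0]],[[0,-1,0.5],[0,0,0]],[[0.15,-0.4,1],[0,0,0]],[[0.15,0,1],[0,0,0]],[[0.15,0,1],[0,0,0]],[[0.15,0,1],[0,0,0]],[[0.15,0,1],[0,0,0]],[[0.15,0,1],[0,0,0]],[[0.15,0,1],[0,0,0]]]'

```text
t: 39.25
position: [582.2, -73.9, 172.8]
ee_rot: [0.703, -0.702, -0.081, 0.081]
ft_force: [-0.1, -0.1, -3.8]
gripper_width: 49.1
```

apply_moves --series '[[[0.15,0,1],[0,0,0]],[[0.15,0,1],[0,0,0]],[[0.15,0,1],[0,0,0]],[[0.15,0,1],[0,0,0]],[[0.15,0,1],[0,0,0]],[[0.15,0,1],[0,0,0]],[[0.15,0,1],[0,0,0]],[[0.15,0,1],[0,0,0]],[[0.15,0,1],[0,0,0]],[[0.15,0,1],[0,0,0]],[[0.15,0,1],[0,0,0]],[[0.15,0,1],[0,0,0]]]'

```text
t: 40.75
position: [562.9, 168.0, 172.8]
ee_rot: [-0.703, 0.703, 0.081, -0.081]
ft_force: [0.1, -0.3, -2.9]
gripper_width: 49.2
```

apply_moves --series '[[[0.15,0,1],[0,0,0]],[[0.15,0,1],[0,0,0]],[[0.15,0,1],[0,0,0]],[[0.15,0,1],[0,0,0]],[[0.1,0,0.9],[0,0,0]],[[0,0,0],[0,0,0]],[[0,0,0],[0,0,0]],[[0,0,0],[0,0,0]]]'

```text
t: 41.75
position: [554.7, 264.6, 172.8]
ee_rot: [-0.702, 0.703, 0.08, -0.08]
ft_force: [1.0, -0.1, -4.1]
gripper_width: 48.9
```

```bash
python3 - <<'E'
from h import *
c=cam("wrist","w20");o=get_obs();print(o["position"].round(1),o["ft_force"].round(1),o["gripper_width"],o["torque"].round(2))
s=cam("side","s20")
E
```

```text
[554.7 264.6 172.9] [-1.1  0.8 -4.2] 48.6883062435631 [ 0.02  0.02 -0.  ]
```

View pics/w20.png

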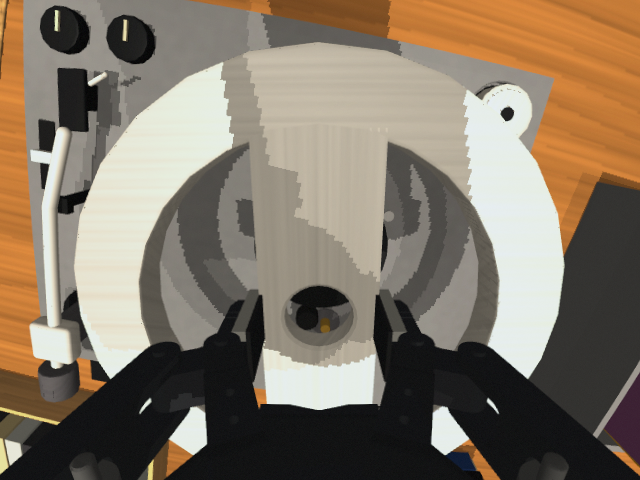

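View pics/s20.png

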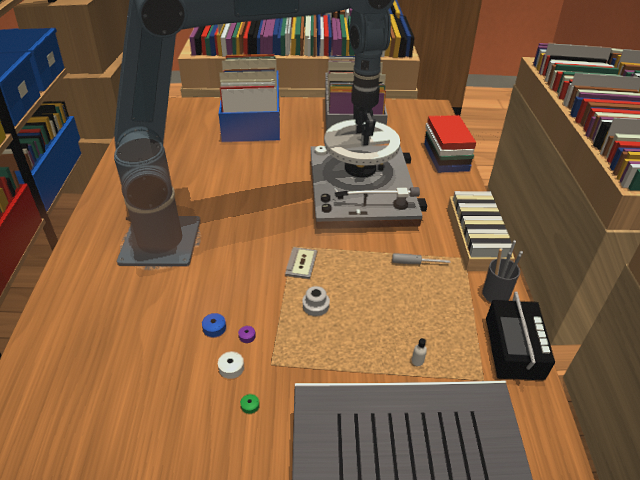

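apply_moves --series '[[[0.07,0.6,0.07],[0,0,0]],[[0,0.8,0],[0,0,0]],[[0,0.6,0],[0,0,0]],[[0,0,0],[0,0,0]],[[0,0,0],[0,0,0]],[[0,0,0],[0,0,0]]]'

```text
t: 42.6
position: [556.1, 267.2, 133.7]
ee_rot: [0.703, -0.702, -0.081, 0.08]
ft_force: [-0.1, -0.6, -3.5]
gripper_width: 48.9
```

```bash
python3 - <<'E'
from h import *
c=cam("wrist","w21");o=get_obs();print(o["position"].round(1),o["ft_force"].round(1))
crop(c["img"],270,260,370,360,6,"w21a")
for z in (100,95): print(z,proj(c,[555.3,265.9,z]))
print(proj(c,[555.3,265.9,81.5]),proj(c,[555.3,265.9,71]))
s=cam("side");crop(s["img"],300,100,430,200,6,"s21")
E
```

```text
[556.1 267.2 133.8] [ 0.6 -0.  -3.6]
100 [[316.88902427 289.76204655]]
95 [[316.93915984 285.48343711]]
[[317.06225909 274.98604533]] [[317.14727977 267.74242935]]
```

View pics/w21a.png

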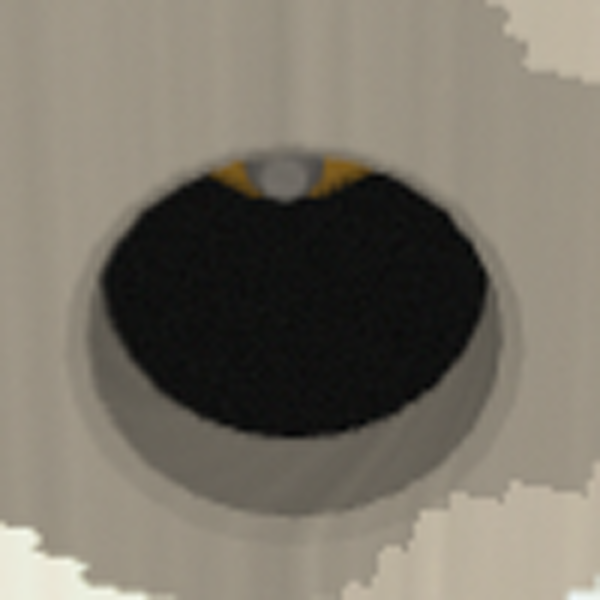

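View pics/s21.png

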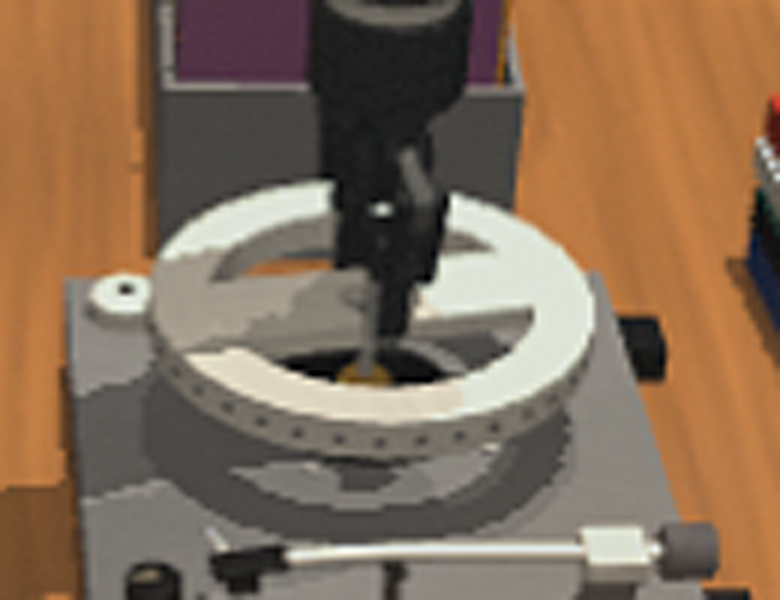

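```bash
python3 - <<'E'
from h import *
c=cam("wrist");o=get_obs();zt=o["position"][2]-6.8;print(o["position"])
print(onz(c,[[318.8,317.1]],zt),onz(c,[[318.9,315.1]],zt-1),onz(c,[[317.2,289.2]],100))
# fit hole rim with points
P=np.array([[68,330],[522,340],[295,545],[295,145],[140,210],[440,195],[100,440],[480,450]])/6+[270,260]-.4
print(circ(onz(c,P,zt)))
P=np.array([[88,335],[503,340],[295,517],[150,460],[450,450]])/6+[270,260]-.4
print(circ(onz(c,P,zt-1)))
E
```

```text
[555.96120888 267.10170394 133.57734595]
[[554.91720192 266.81032788 126.77734595]] [[554.50935246 266.76097294 125.77734595]] [[554.8823152  265.95757803 100.        ]]
(np.float64(555.5681299177586), np.float64(266.9619250181066), np.float64(16.547722913794715))
(np.float64(555.1070915445642), np.float64(266.8555966626951), np.float64(15.268743843527934))
```

apply_moves --series '[[[-0.025,0.5,-0.04],[0,0,0]],[[0,0.6,0],[0,0,0]],[[0,0.45,0],[0,0,0]],[[0,0,0],[0,0,0]],[[0,0,0],[0,0,0]]]'

```text
t: 43.38
position: [555.3, 266.1, 101.8]
ee_rot: [0.703, -0.702, -0.081, 0.08]
ft_force: [0.2, 0.1, -3.0]
gripper_width: 49.3
```

```bash
python3 - <<'E'
from h import *
c=cam("wrist","w22");o=get_obs();print(o["position"].round(1),o["ft_force"].round(1))
crop(c["img"],260,240,380,360,5,"w22a")
s=cam("side");crop(s["img"],300,120,430,220,6,"s22")
E
```

```text
[555.6 266.2 102.2] [-0.1 -0.  -4.2]
```

View pics/w22a.png

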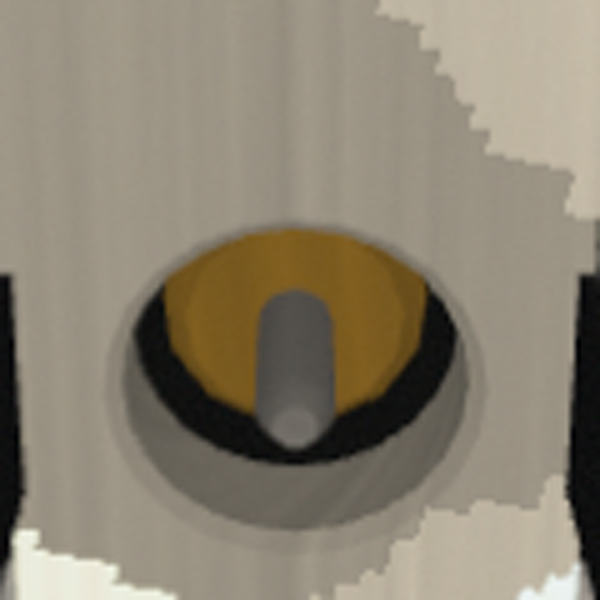

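```bash
python3 - <<'E'
from h import *
c=cam("wrist");o=get_obs();p=o["position"];print(p)
th=.227;ux=np.array([np.cos(th),np.sin(th)])
f=lambda q:((q+.5-[260,240])*5-.5).round(0)
for cx in (554.6,555.1,555.6):
  b=np.array([cx,265.9])
  print(cx,"boss edge",f(proj(c,[*(b+13*ux),78.5])),"holebottom edge",f(proj(c,[*(b+15.5*ux),p[2]-18.8])),"spindle top",f(proj(c,[*b,100.])),"toprim in",f(proj(c,[*(b+15.5*ux),p[2]-7.8])),f(proj(c,[*(b-16.5*ux),p[2]-6.8])))
E
```

```text
[555.72220245 266.2495097  102.52387722]
554.6 boss edge [[296. 412.]] holebottom edge [[296. 463.]] spindle top [[296. 416.]] toprim in [[296. 531.]] [[296. 219.]]
555.1 boss edge [[295. 416.]] holebottom edge [[295. 467.]] spindle top [[295. 421.]] toprim in [[295. 535.]] [[295. 224.]]
555.6 boss edge [[294. 420.]] holebottom edge [[293. 471.]] spindle top [[293. 426.]] toprim in [[293. 540.]] [[294. 229.]]
```

apply_moves --series '[[[0.035,0.1,0],[0,0,0]],[[0,0.2,0],[0,0,0]],[[0,0.2,0],[0,0,0]],[[0,0,0],[0,0,0]],[[0,0,0],[0,0,0]]]'

```text
t: 44.15
position: [555.9, 266.2, 91.7]
ee_rot: [-0.702, 0.703, 0.08, -0.081]
ft_force: [-0.1, -0.3, -3.8]
gripper_width: 49.2
```

apply_moves --series '[[[0,0.075,0],[0,0,0]],[[0,0,0],[0,0,0]],[[0,0,0],[0,0,0]]]'

```text
t: 44.52
position: [556.0, 266.2, 90.4]
ee_rot: [0.703, -0.702, -0.081, 0.08]
ft_force: [-0.5, -0.6, -3.2]
gripper_width: 48.9
```

```bash
python3 - <<'E'
from h import *
c=cam("wrist","w23");o=get_obs();print(o["position"].round(1),o["ft_force"].round(1))
crop(c["img"],190,220,450,400,3,"w23a")
s=cam("side");crop(s["img"],300,120,430,220,6,"s23")
E
```

```text
[556.  266.2  90.4] [ 0.5 -0.7 -4. ]
```

View pics/w23a.png

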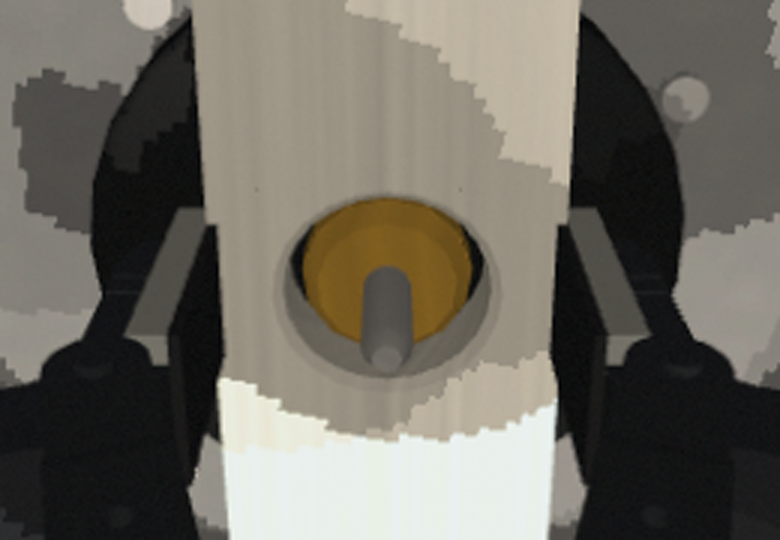

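View pics/s23.png

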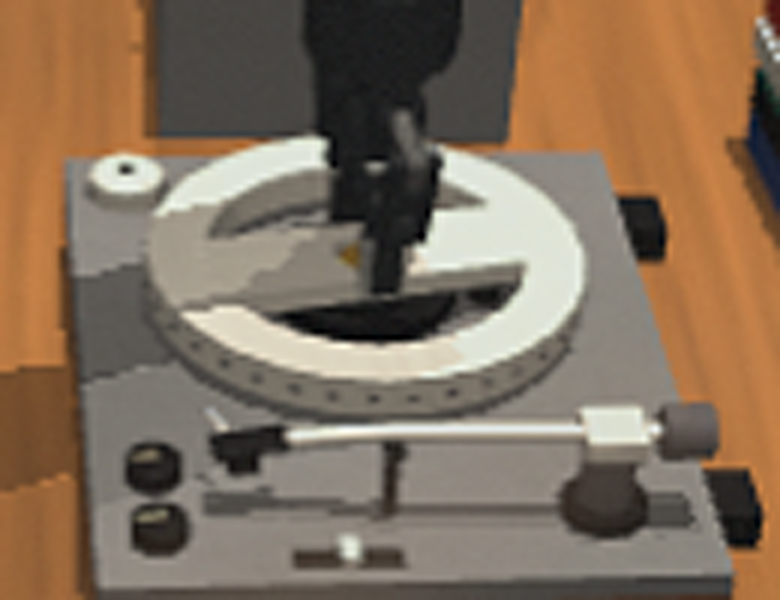

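apply_moves --series '[[[0,0.03,0],[0,0,0]],[[0,0,0],[0,0,0]],[[0,0,0],[0,0,0]],[[0,0,0],[0,0,0]],[[0,-0.3,0],[0,0,0]],[[0,-0.6,0],[0,0,0]],[[0,-1,0],[0,0,0]],[[0,-1,0],[0,0,0]],[[0,-1,0],[0,0,0]],[[0,-1,0],[0,0,0]],[[0,-0.6,0],[0,0,0]],[[0,0,0],[0,0,0]]]' --gripper 78

```text
t: 46.12
position: [556.7, 266.5, 201.5]
ee_rot: [0.703, -0.702, -0.082, 0.079]
ft_force: [-0.9, 0.3, 0.3]
gripper_width: 78.1
```

apply_moves --series '[[[0,0,0],[0,1,0]],[[0,0,0],[0,1,0]],[[0,0,0],[0,0.27,0]],[[0,0,0],[0,0,0]],[[0,0,0],[0,0,0]]]'

```text
t: 46.75
position: [555.8, 266.2, 199.4]
ee_rot: [-0.707, 0.707, 0.001, -0.001]
ft_force: [1.0, -0.1, -0.4]
gripper_width: 77.9
```

```bash
python3 - <<'E'
from h import *
c=cam("wrist","w24");o=get_obs();print(o["position"].round(1),o["ft_force"].round(1),o["ee_rot"].round(3))
crop(c["img"],280,190,360,270,7,"w24a")
s=cam("side");crop(s["img"],300,120,430,220,6,"s24")
print(proj(c,[555.3,265.9,100]))
E
```

```text
[555.9 266.2 199.5] [0.1 0.  0.1] [-0.707  0.707  0.001 -0.001]
[[318.83058428 248.17011902]]
```

View pics/w24.png

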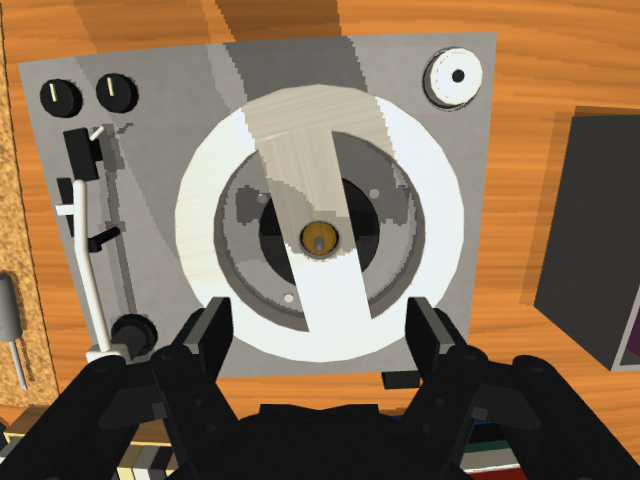

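View pics/s24.png

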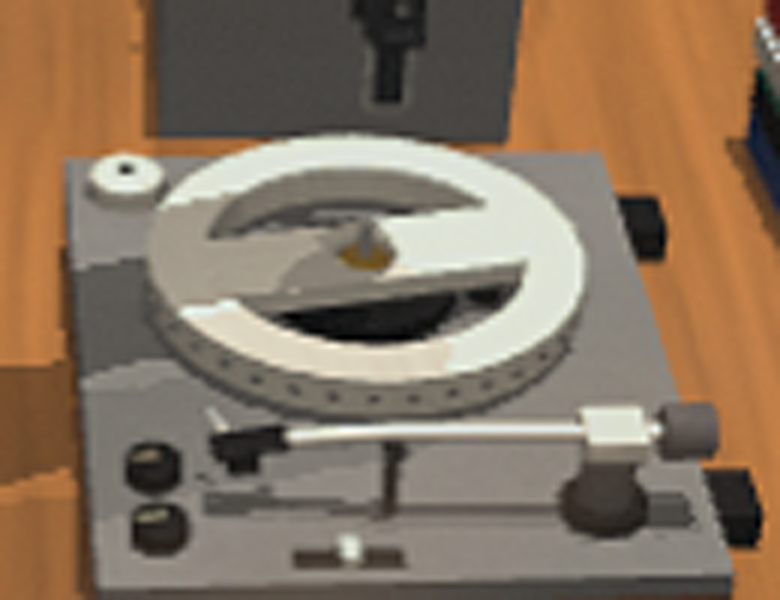

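View pics/w24a.png

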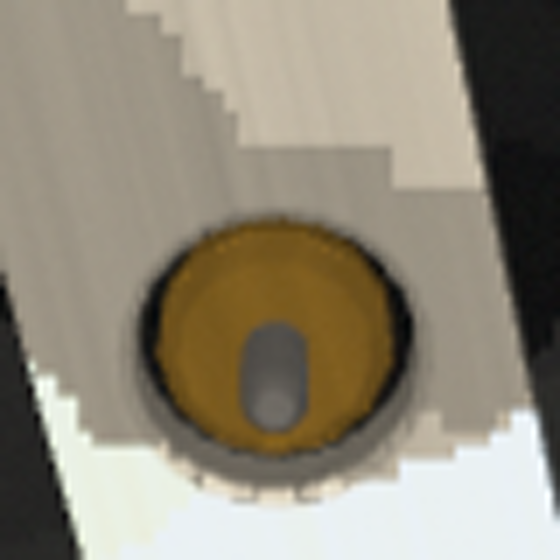

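apply_moves --series '[[[-0.27,0,-1],[0,0,0]],[[-0.27,0,-1],[0,0,0]],[[-0.27,0,-1],[0,0,0]],[[-0.27,0,-1],[0,0,0]],[[-0.27,0,-1],[0,0,0]],[[-0.27,0,-1],[0,0,0]],[[-0.27,0,-1],[0,0,0]],[[-0.27,0,-1],[0,0,0]],[[-0.27,0,-1],[0,0,0]],[[-0.27,0,-1],[0,0,0]],[[-0.27,0,-1],[0,0,0]],[[-0.27,0,-1],[0,0,0]]]'

```text
t: 48.35
position: [491.0, 24.8, 199.7]
ee_rot: [-0.707, 0.707, 0.0, -0.0]
ft_force: [-0.3, -0.6, 0.6]
gripper_width: 78.3
```

apply_moves --series '[[[-0.27,0,-1],[0,0,0]],[[-0.27,0,-1],[0,0,0]],[[-0.27,0,-1],[0,0,0]],[[-0.27,0,-1],[0,0,0]],[[-0.27,0,-1],[0,0,0]],[[-0.27,0,-1],[0,0,0]],[[-0.27,0,-1],[0,0,0]],[[-0.27,0,-1],[0,0,0]],[[-0.27,0,-1],[0,0,0]],[[-0.27,0,-1],[0,0,0]],[[-0.27,0,-1],[0,0,0]],[[-0.27,0,-1],[0,0,0]]]'

```text
t: 49.85
position: [426.2, -215.0, 199.8]
ee_rot: [-0.707, 0.707, 0.0, -0.0]
ft_force: [-0.0, 0.1, -0.7]
gripper_width: 77.7
```

apply_moves --series '[[[-0.27,0.6,-0.83],[0,0,0]],[[0,0.6,0],[0,0,0]],[[0,0,0],[0,0,0]],[[0,0,0],[0,0,0]],[[0,0,0],[0,0,0]]]'

```text
t: 50.48
position: [421.9, -230.2, 176.1]
ee_rot: [-0.707, 0.707, 0.001, -0.001]
ft_force: [-0.0, 0.4, 0.9]
gripper_width: 78.1
```

```bash
python3 - <<'E'
from h import *
c=cam("wrist","w25");o=get_obs();print(o["position"].round(1),o["ft_force"].round(1))
dark(c,(280,190,360,330),60,47)
crop(c["img"],240,160,400,320,4,"w25a")
E
```

```text
[ 422.  -230.3  176.2] [-0.1 -0.6 -0.1]
684 [318.64473684 234.69298246] [ 420.9 -230.6   47. ]
```

View pics/w25a.png

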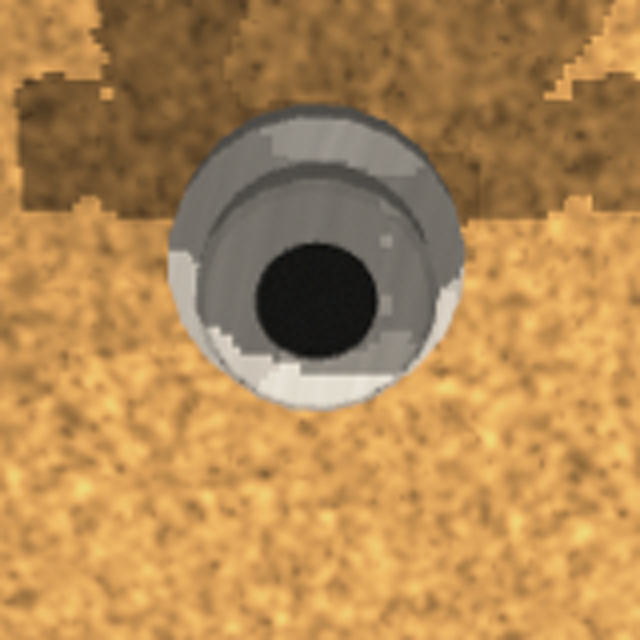

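apply_moves --series '[[[-0.065,1,-0.01],[0,0,0]],[[0,1,0],[0,0,0]],[[0,1,0],[0,0,0]],[[0,1,0],[0,0,0]],[[0,1,0],[0,0,0]],[[0,0.95,0],[0,0,0]],[[0,0.4,0],[0,0,0]],[[0,0,0],[0,0,0]],[[0,0,0],[0,0,0]],[[0,0,0],[0,0,0]]]'

```text
t: 51.78
position: [420.9, -231.2, 49.7]
ee_rot: [-0.707, 0.708, 0.001, 0.0]
ft_force: [1.1, 0.9, 0.3]
gripper_width: 78.1
```

```bash
python3 - <<'E'
from h import *
c=cam("wrist","w26");o=get_obs();print(o["position"].round(1),o["ft_force"].round(1))
dark(c,(280,260,360,360),40,49)
E
```

```text
[ 420.8 -231.2   49.6] [-0.2 -0.7  0.6]
2079 [321.25925926 325.34006734] [ 420.1 -230.5   49. ]
```

View pics/w26.png

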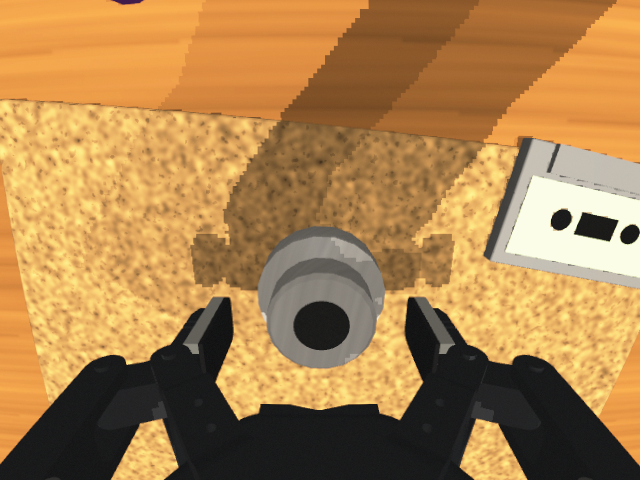

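Centred on the knob between the fingers; closing and lifting slightly.

apply_moves --series '[[[0,0,0],[0,0,0]],[[0,0,0],[0,0,0]],[[0,0,0],[0,0,0]],[[0,0,0],[0,0,0]],[[0,0,0],[0,0,0]]]' --gripper 30 --grip_force 80

```text
t: 52.45
position: [420.6, -230.9, 49.5]
ee_rot: [-0.707, 0.707, 0.001, -0.0]
ft_force: [-0.2, 1.4, 5.5]
gripper_width: 44.9
```

```bash
python3 - <<'E'
from h import *
c=cam("wrist","w27");o=get_obs();print(o["position"].round(1),o["ft_force"].round(1),o["gripper_width"])
dark(c,(280,270,360,360),35,49)
crop(c["img"],220,240,420,390,4,"w27a")
E
```

```text
[ 420.6 -230.9   49.5] [-1.   1.   5.5] 45.31295766168411
2063 [318.98545807 326.73921474] [ 420.3 -231.1   49. ]
```

View pics/w27a.png

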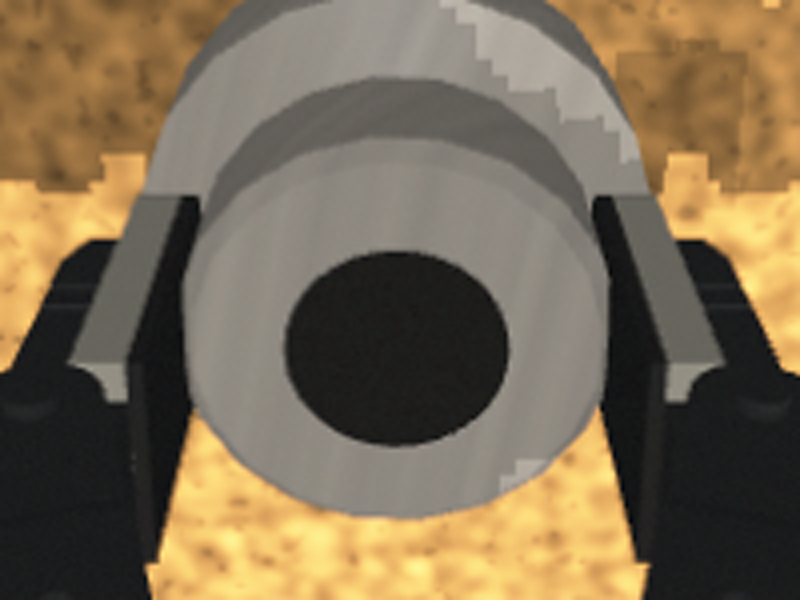

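apply_moves --series '[[[0,-0.4,0],[0,0,0]],[[0,-1,0],[0,0,0]],[[0,-1,0],[0,0,0]],[[0,-1,0],[0,0,0]],[[0,-1,0],[0,0,0]],[[0.27,-1,1],[0,0,0]],[[0.27,-1,1],[0,0,0]],[[0.27,-0.6,1],[0,0,0]],[[0.27,0,1],[0,0,0]],[[0.27,0,1],[0,0,0]],[[0.27,0,1],[0,0,0]],[[0.27,0,1],[0,0,0]]]'

```text
t: 54.0
position: [457.1, -89.9, 187.2]
ee_rot: [0.707, -0.707, 0.001, 0.001]
ft_force: [0.0, 0.2, -5.0]
gripper_width: 44.9
```

```bash
python3 - <<'E'
from h import *
c=cam("wrist","w28");o=get_obs();print(o["position"].round(1),o["ft_force"].round(1),o["gripper_width"])
E
```

```text
[457.6 -87.4 187.2] [ 0.   2.7 -4.3] 45.31079706719157
```

View pics/w28.png

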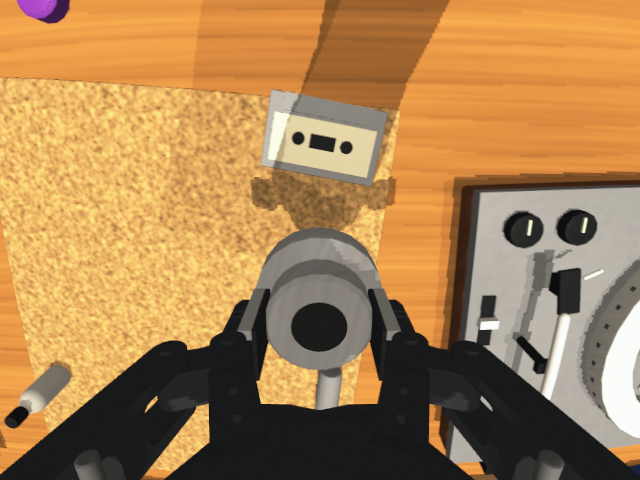

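Weight held. Remaining about 17.85 rows in y, ~97 mm in x.

apply_moves --series '[[[0.27,0,1],[0,0,0]],[[0.27,0,1],[0,0,0]],[[0.27,0,1],[0,0,0]],[[0.27,0,1],[0,0,0]],[[0.27,0,1],[0,0,0]],[[0.27,0,1],[0,0,0]],[[0.27,0,1],[0,0,0]],[[0.27,0,1],[0,0,0]],[[0.27,0,1],[0,0,0]],[[0.27,0,1],[0,0,0]],[[0.27,0,1],[0,0,0]],[[0.27,0,1],[0,0,0]]]'

```text
t: 55.55
position: [522.3, 150.2, 187.9]
ee_rot: [-0.707, 0.707, -0.0, -0.001]
ft_force: [0.1, -1.4, -4.8]
gripper_width: 45.3
```

apply_moves --series '[[[0.27,0,1],[0,0,0]],[[0.27,0,1],[0,0,0]],[[0.27,0,1],[0,0,0]],[[0.27,0,1],[0,0,0]],[[0.27,0,1],[0,0,0]],[[0.25,0,0.85],[0,0,0]],[[0,0,0],[0,0,0]],[[0,0,0],[0,0,0]],[[0,0,0],[0,0,0]],[[0,0,0],[0,0,0]]]'

```text
t: 56.8
position: [554.2, 265.9, 188.9]
ee_rot: [-0.707, 0.707, 0.0, -0.0]
ft_force: [0.0, 0.4, -4.9]
gripper_width: 45.2
```

```bash
python3 - <<'E'
from h import *
c=cam("wrist","w29");o=get_obs();print(o["position"].round(1),o["ft_force"].round(1),o["gripper_width"])
dark(c,(280,280,360,360),35,o["position"][2]-.5)
s=cam("side");crop(s["img"],310,90,420,190,6,"s29")
E
```

```text
[554.3 265.9 188.9] [-0.6  0.2 -4.6] 44.91343265788556
2085 [318.78705036 326.55923261] [553.8 265.6 188.4]
```

View pics/s29.png

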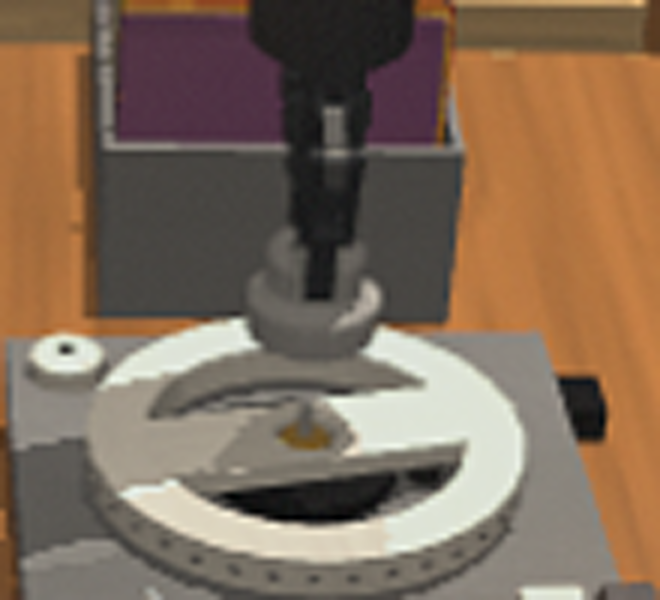

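apply_moves --series '[[[0.05,0.6,0.015],[0,0,0]],[[0,0.8,0],[0,0,0]],[[0,0.55,0],[0,0,0]],[[0,0,0],[0,0,0]],[[0,0,0],[0,0,0]],[[0,0,0],[0,0,0]]]'

```text
t: 57.65
position: [555.7, 266.9, 150.6]
ee_rot: [0.707, -0.707, -0.001, -0.0]
ft_force: [-0.2, -0.4, -3.4]
gripper_width: 45.2
```

```bash
python3 - <<'E'
from h import *
c=cam("wrist","w30");o=get_obs();print(o["position"].round(1),o["ft_force"].round(1),o["gripper_width"])
dark(c,(280,280,360,360),35,o["position"][2]-.5)
s=cam("side");im=s["img"]
x,y,z=o["position"];z-=46.5
big=cv2.resize(im[100:190,310:410],None,fx=7,fy=7,interpolation=cv2.INTER_CUBIC)
a=np.linspace(0,2*np.pi,60);f=lambda q:((q+.5-[310,100])*7-.5).astype(int)
for zz,r,cx,cy in((z,32,x,y),(z+20,32,x,y),(z+44,24,x,y),(83,15.5,555.5,266)):
    cv2.polylines(big,[f(proj(s,np.c_[cx+r*np.cos(a),cy+r*np.sin(a),0*a+zz]))],True,(255,0,255),1)
cv2.line(big,tuple(f(proj(s,[555.5,266,83]))[0]),tuple(f(proj(s,[555.5,266,100]))[0]),(0,255,0),1)
cv2.imwrite("pics/s30.png",big)
E
```

```text
[555.7 266.9 150.6] [-0.1  0.3 -3.9] 45.46119494924611
2083 [318.81661066 326.52904465] [555.3 266.6 150.1]
```

View pics/s30.png

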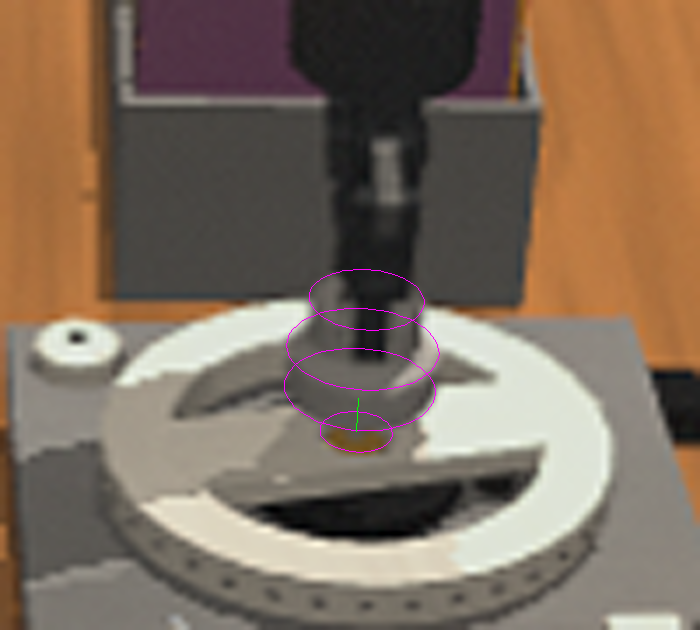

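apply_moves --series '[[[-0.02,0,-0.03],[0,0,0]],[[0,0.15,0],[0,0,0]],[[0,0.15,0],[0,0,0]],[[0,0.1,0],[0,0,0]],[[0,0,0],[0,0,0]],[[0,0,0],[0,0,0]]]'

```text
t: 58.5
position: [554.9, 266.1, 141.7]
ee_rot: [0.707, -0.707, -0.0, 0.0]
ft_force: [0.7, 0.1, -4.2]
gripper_width: 45.2
```

apply_moves --series '[[[0,0.15,0],[0,0,0]],[[0,0.15,0],[0,0,0]],[[0,0.15,0],[0,0,0]],[[0,0.1,0],[0,0,0]],[[0,0,0],[0,0,0]],[[0,0,0],[0,0,0]]]'

```text
t: 59.25
position: [554.9, 266.2, 130.8]
ee_rot: [0.707, -0.707, -0.0, 0.0]
ft_force: [0.2, 0.2, -5.0]
gripper_width: 45.2
```

apply_moves --series '[[[0,0.05,0],[0,0,0]],[[0,0,0],[0,0,0]],[[0,0,0],[0,0,0]]]'

```text
t: 59.62
position: [554.8, 266.1, 129.7]
ee_rot: [-0.707, 0.707, 0.0, -0.0]
ft_force: [0.3, -0.4, -4.2]
gripper_width: 44.9
```

Essentially seated; release and retreat up.

apply_moves --series '[[[0,0,0],[0,0,0]],[[0,0,0],[0,0,0]],[[0,0,0],[0,0,0]],[[0,0,0],[0,0,0]],[[0,-0.3,0],[0,0,0]],[[0,-0.8,0],[0,0,0]],[[0,-1,0],[0,0,0]],[[0,-1,0],[0,0,0]],[[0,-1,0],[0,0,0]],[[0,-1,0],[0,0,0]],[[0,0,0],[0,0,0]],[[0,0,0],[0,0,0]]]' --gripper 78

```text
t: 61.12
position: [554.9, 266.1, 231.7]
ee_rot: [0.707, -0.707, -0.0, 0.0]
ft_force: [-0.4, -0.2, -0.4]
gripper_width: 78.1
```

```bash
python3 - <<'E'
from h import *
c=cam("wrist","w31");o=get_obs();print(o["position"].round(1),o["ft_force"].round(1),o["gripper_width"])
s=cam("side");im=s["img"]
big=cv2.resize(im[120:220,300:430],None,fx=6,fy=6,interpolation=cv2.INTER_CUBIC)
a=np.linspace(0,2*np.pi,60);f=lambda q:((q+.5-[300,120])*6-.5).astype(int)
for zz,r in((83,32),(103,32),(127,24),(83,110)):
    cv2.polylines(big,[f(proj(s,np.c_[555.3+r*np.cos(a),266+r*np.sin(a),0*a+zz]))],True,(255,0,255),1)
cv2.imwrite("pics/s31.png",big)
dark(c,(280,190,360,320),40,129)
dark(c,(420,50,490,110),50,68)
E
```

```text
[554.5 266.  231. ] [ 0.1  0.  -1.1] 77.96697436906618
335 [353.14626866 201.34328358] [521.7 289.2 129. ]
30 [280.66666667 213.83333333] [530.5 239.5 129. ]
787 [318.63405337 246.96696315] [554.7 265.7 129. ]
80 [441.75    82.8375] [438.1 363.3  68. ]
16 [424.6875 107.8125] [457.2 351.1  68. ]
```

View pics/w31.png

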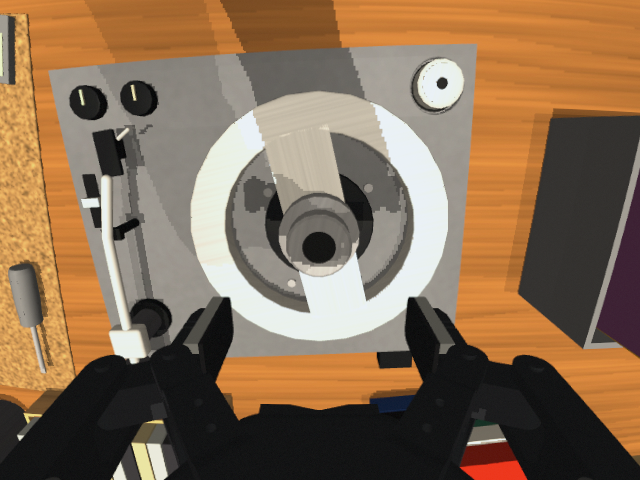

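View pics/s31.png

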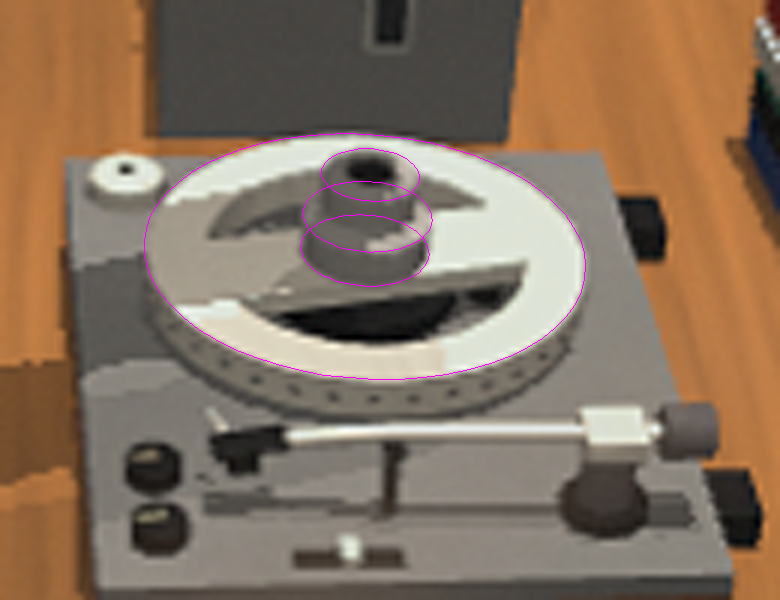

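```bash
python3 -c "
from rig import *
print(get_obs()['t'],get_obs()['qvel'].round(3)); print(hand_in())"
```

```text
61.225 [-0.002  0.003 -0.007  0.001 -0.002 -0.   ]
the job is handed in; nothing more can be done
None
```

The record player is back together, and I handed the job in at about 61 s. There was no verdict. The adapter went into its well first. Then I seated the inner platter on the bearing, lowered the main platter over its boss, and set the record weight over the spindle.

- **Platters and weight:** In the last side picture the main platter and the weight match the outlines predicted for seated parts. In the last wrist picture the weight sits at (554.7, 265.7) mm. Earlier wrist pictures put the boss at (555.3, 265.9) mm and the spindle tip at about (554.9, 266.0) mm. I did not measure the platters again after the weight covered the spindle.
- **Adapter:** The last picture puts it about 1 mm from the well's centre. Its height was judged only from the release height and the picture.
- **Forces and neighbours:** The wrist readings between moves stayed near 6 N or less. The gripper was open and clear at the end. I never went near the tonearm, screwdriver, oil bottle or cassette, and saw no sign that they had moved.
- **Disagreements:** The three cameras differed by about 1–2.5 mm. The wrist camera showed a lengthwise error of about 1 mm that changed with distance. I placed parts by comparing positions within the same camera.

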